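# Pack the curry-house order crate: serving slates and tiffin

## Task

Pack the order crate: build the tiffin in the cradle between the brass posts, tin first, then the copper spacer, then the lid, each lying flat and centred on the one below; and draw every serving slate that is there straight up out of the drying rack and stand it fully down in a slot of its own in the crate. The tiffin and the slates may be done in either order; lower the slates gently without dropping them or letting one fall over, and leave the spice bowl, jar and oil bottle where they are.

Things in the scene. Friction and masses are not known exactly. Their poses are not given: they have to be found in the camera images.
- rack: fixed pale wooden drying rack, 150 x 216 x 60 mm high, holding the slates upright. Origin: centre of its underside. Four slots (12 mm wide in y, 116 mm long in x, 50 mm deep, floor 10 mm above the table) lie along its x axis, at y = -72, -24, +24, +72 mm; not every slot is filled
- crate: fixed brown wooden order crate: base board 160 (x) x 330 (y) mm, 12 mm thick, rim to 26 mm high. Origin: centre of its underside. A slotted wooden block (52 mm high) covers y = -153 to +43 mm: four slots along x; at its +y end stands the tiffin cradle of four brass posts
- well (a point): centre of the tiffin cradle, on the crate's base board (12 mm above the table), 108 mm along +y of the crate's origin. Four brass posts, 10 mm thick, 74 mm tall above the board, stand around it at (+-27, +-27) mm in the crate's axes: a 60 mm round part has 3 mm play. Fingers pass between the posts along the crate's x axis (most room) or y axis (slotted block from 65 mm)
- slot1 (a point): middle of the floor of crate slot 1 (14 mm wide in the crate's y, 118 mm long in x, 40 mm deep; its mouth is 40 mm above this point)
- slate1: dark blue-grey serving slate, 110 mm wide (x) x 8 mm thick (y) x 120 mm tall (z), 0.26 kg, standing in the rack; origin at the middle of its lower edge; None if absent
- slot2 (a point): middle of the floor of crate slot 2 (14 mm wide in the crate's y, 118 mm long in x, 40 mm deep; its mouth is 40 mm above this point)
- slate2: dark blue-grey serving slate, 110 mm wide (x) x 8 mm thick (y) x 120 mm tall (z), 0.26 kg, standing in the rack; origin at the middle of its lower edge; None if absent
- slot3 (a point): middle of the floor of crate slot 3 (14 mm wide in the crate's y, 118 mm long in x, 40 mm deep; its mouth is 40 mm above this point)
- slate3: dark blue-grey serving slate, 110 mm wide (x) x 8 mm thick (y) x 120 mm tall (z), 0.26 kg, standing in the rack; origin at the middle of its lower edge; None if absent
- slot4 (a point): middle of the floor of crate slot 4 (14 mm wide in the crate's y, 118 mm long in x, 40 mm deep; its mouth is 40 mm above this point)
- slate4: dark blue-grey serving slate, 110 mm wide (x) x 8 mm thick (y) x 120 mm tall (z), 0.26 kg, standing in the rack; origin at the middle of its lower edge; None if absent
- tin: closed round steel food tin, 60 mm diameter, 46 mm high, 0.2 kg, upright on the table; origin at the centre of its underside
- spacer: round copper spacer plate with a dark middle, 60 mm diameter, 14 mm high; origin at the centre of its underside
- lid: steel lid disc, 60 mm diameter, 12 mm high, with a black knob on top (20 mm diameter, from 12 to 34 mm high); origin at the centre of its underside
- spice_bowl: bystander: wooden bowl of turmeric, 120 mm across, 45 mm high; origin centre of underside
- jar: bystander: amber jar, 52 mm diameter, 100 mm high; origin centre of underside
- oil: bystander: green glass oil bottle, 60 mm diameter, 200 mm high; origin centre of underside
Things that resemble listed ones, but are neither listed nor needed, are in the scene too. What is meant by the spacer is not turquoise, and is the larger of those in its own colour.

How it is judged:
By the outcome, as a careful person would: the job done as asked, in the order asked, and still so for the second after the job is handed in, with the robot touching nothing.
Of slate1, slate2, slate3, slate4 only 2 to 4 are there at a start; the rules pass over those that are not, and their reading is None.
At some moment in a run one of tin, spacer, lid may be knocked a few centimetres aside while the robot is not near it.
It also fails if it takes over 210 s, if anything falls off the work surface, if the arm or the gripper's body presses on something with over 40 N, if the wrist force passes 120 N, or if a joint passes its speed limit or range.

## Robot

A 6-joint arm with a two-finger parallel gripper is mounted at the origin on the work surface. World frame = base frame: x ahead of the robot, y to its left, z up, the work surface at z = 0. Lengths are in m, angles in rad, forces in N, time in s.
With the tool pointing down it reaches from about 0.25 to 0.775 m from the base axis. Payload 4 kg.
Tool frame: the origin (TCP) lies between the finger pads; the fingertips stand 14 mm ahead of it and the grasp point (between the pads) lies 5 mm behind it (robot.tips_ahead is the distance from the TCP to the fingertips, in m); z points along the fingers, y is the direction in which the jaws open and shut (so a half turn about z gives the same grasp; the last joint's range is limited). The gripper opens to 94 mm and grips with 3 to 60 N. Pads are 16 mm wide; open, the fingers measure 119 mm over their backs; the gripper's body (75 mm by 177 mm) begins 78 mm behind the grasp point.
Start: joints at [1.098, 0.087, 1.371, -0, 1.684, -0.103], TCP at [0.199, 0.513, 0.22] pointing down, gripper open.
Joint ranges: [-3.1, 3.1], [-0.76, 2.03], [0.27, 2.55], [-1.08, 4.22], [0.17, 2.65], [-2.57, 2.57]. Speed limits (rad/s): [2.79, 2.79, 3.14, 3.14, 3.14, 3.14].

## Interface

Orientations are given as [roll, pitch, yaw] about the fixed x, y, z axes, in that order (R = Rz(yaw) Ry(pitch) Rx(roll)).
In Python, from bench import robot, optics, job gives the robot as it stands.
- The arm moves only by the tool apply_moves, never from a script. Its argument "moves" is a list of rows, each a list of 3 entries, a list of its own where there are three numbers: the shift along the tool's x, y, z in cm, then the turn, a rotation vector about the tool's x, y, z in rad, then the opening, from 0 (shut) to 1 (fully open). In form: [[[tx, ty, tz], [rx, ry, rz], grip], ...]. A call has exactly 10 rows; each row is the pose to reach, as a shift and turn from the pose commanded when the call began, along the tool's axes at that moment; what a row does not reach only later rows make up. A row lasts 1/12 s, in which the tool goes at most 41.7 mm and 7.16 degrees, less where a joint would pass 70% of its speed; a pose out of reach is approached as far as the arm can. A call with a gripper value outside its range is refused whole. The fingers move at their own pace and stop on an object; the grip force is fixed at half the most. Time passes only in rows, so rows that repeat a pose let the fingers close, or fill a call up. It gives the time, the measured TCP pose, the force and the opening at its end, in the units of the state.
- robot.get_obs(): the state, without advancing time (a new reading comes with each control period).
- optics.snapshot(name): name is "scene" or "top" or "wrist"; returns the picture (400x640x3 uint8, red, green, blue); there is no depth.
- optics.get_calibration(name): a dict with "fx", "fy", "cx", "cy" (pixels), "rvec" (rotation vector, rad) and "tvec" (3), from world to camera coordinates, as OpenCV has them. Camera axes: x right, y down, z forward; pixel columns grow to the right and rows downward; lengths in m; the calibration is good to about 2 mm. A picture is of the moment at which its call begins: read the wrist's pose just before it. get_calibration takes no time and is no camera call; for the wrist camera it gives the pose at the moment of the call.
- job.close_job(): hands the job in, once; it reports no verdict.
The state is a dict: "time": time; "joint_positions": joint angles; "qvel": joint speeds; "joint_torque": joint torques, N m; "tool_pos": TCP position; "ee_rot": TCP orientation; "wrist_force": force on the tool from outside, world axes, zero at the start; "wrist_torque": the same for the moment, N m; "width": finger opening in m.
Only numpy, scipy, OpenCV 4.12 (cv2) and the standard library are available. Lean on these libraries where they do the work, as an engineer would, in place of code of your own. Each camera call takes 0.05 s, during which the arm holds its last target.

## Working session

There is one attempt and no reset: what is moved stays moved. The work goes in short steps, Python scripts to look and compute and a tool call to move; the robot and the scene stay as the last step left them, time stands still between calls to the robot, and variables do not carry over. Pictures are saved under pics/ and viewed, and the job is handed in when it is done.

Besides the shell and the picture viewer there is one more tool, called after "Emit:" as name(argument=value, ...), one argument or row to a line, values as JSON. apply_moves: Moves the arm, as the interface text tells. Its arguments: {"type":"object","properties":{"moves":{"type":"array"}},"required":["moves"]}

```bash
ls; mkdir -p pics
python3 - <<'E'
from bench import robot, optics, job
import cv2
o=robot.get_obs(); print(o['time'],o['tool_pos'],o['ee_rot'],o['width'])
for n in ("scene","top","wrist"):
    c=optics.get_calibration(n); print(n,c)
    cv2.imwrite(f"pics/{n}0.png",optics.snapshot(n)[:,:,::-1])
E
```

```text
pics
0.0 [0.19855573 0.51234809 0.2183238 ] [-3.13940020e+00 -2.06020769e-04  2.77180231e+00] 0.0942377099848258
scene {'fx': 473.54698635194933, 'fy': 473.54698635194933, 'cx': 320.76415437225734, 'cy': 202.3059182803929, 'rvec': array([ 2.13161764,  0.65222445, -0.34309393]), 'tvec': array([-0.46595342, -0.12551519,  1.93297446])}
top {'fx': 448.37580673618095, 'fy': 448.37580673618095, 'cx': 319.04664074522395, 'cy': 203.72663909435232, 'rvec': array([ 2.13310785, -2.12162177,  0.19449158]), 'tvec': array([0.01423346, 0.55220701, 1.23221008])}
wrist {'fx': 317.29117093062854, 'fy': 317.29117093062854, 'cx': 320.473188173366, 'cy': 199.61208020501007, 'rvec': array([-2.40327327, -1.6462554 , -0.21785388]), 'tvec': array([-0.54816272, -0.02611555,  0.39159751])}
```

View pics/scene0.png

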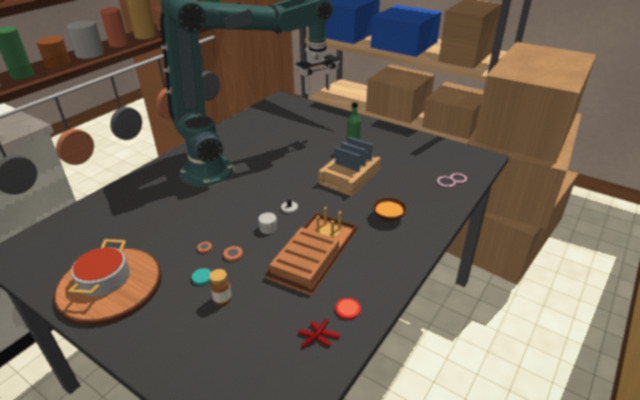

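View pics/top0.png

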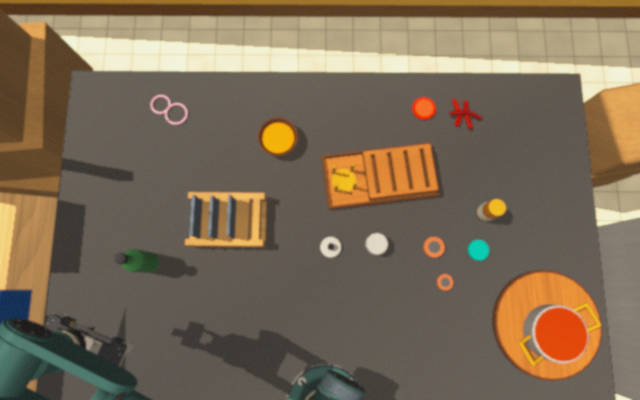

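View pics/wrist0.png

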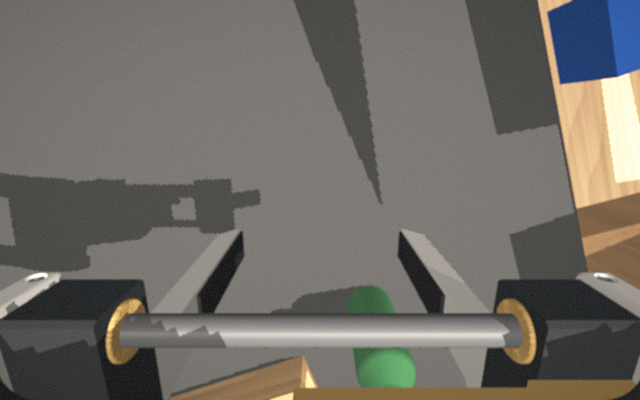

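The top view shows slates at about (193,218), (213,218) and (231,218), with the 4th rack slot near (252,218) empty. The lid with its knob is at (331,247) and the tin at (377,244). Spacer candidates are the large copper ring (434,247), the small copper ring (445,282) and the turquoise disc (478,250). By the description I choose (434,247). The red disc at (424,108) and the pot are distractors.

```bash
cat > h.py <<'E'
import numpy as np, cv2
from bench import robot, optics, job
from scipy.spatial.transform import Rotation as Ro
def cal(n):
    c=optics.get_calibration(n); K=np.array([[c['fx'],0,c['cx']],[0,c['fy'],c['cy']],[0,0,1]])
    return K,Ro.from_rotvec(np.ravel(c['rvec'])).as_matrix(),np.ravel(c['tvec'])
def onz(C,px,z):
    K,R,t=C; px=np.atleast_2d(np.asarray(px,float))
    d=(np.linalg.inv(K)@np.c_[px,np.ones(len(px))].T).T@R; o=-R.T@t
    s=(z-o[2])/d[:,2]; return o+s[:,None]*d
def proj(C,P):
    K,R,t=C; q=(R@np.atleast_2d(P).T).T+t; q=q@K.T; return q[:,:2]/q[:,2:]
E
python3 - <<'E'
from h import *
im=cv2.imread('pics/top0.png')
a=cv2.resize(im[180:260,170:280],None,fx=7,fy=7,interpolation=cv2.INTER_CUBIC)
cv2.imwrite('pics/rack.png',a)
a=cv2.resize(im[135:215,315:445],None,fx=6,fy=6,interpolation=cv2.INTER_CUBIC)
cv2.imwrite('pics/crate.png',a)
a=cv2.resize(im[225:300,310:500],None,fx=4,fy=4,interpolation=cv2.INTER_CUBIC)
cv2.imwrite('pics/parts.png',a)
C=cal('top')
print(onz(C,[[331,247],[377,244],[434,247],[445,282],[193,218]],0.0))
E
```

```text
[[ 0.43293611 -0.01843276  0.        ]
 [ 0.44243022 -0.15303034  0.        ]
 [ 0.43455839 -0.31953522  0.        ]
 [ 0.33391024 -0.34713828  0.        ]
 [ 0.5163296   0.38933391  0.        ]]
```

View pics/rack.png

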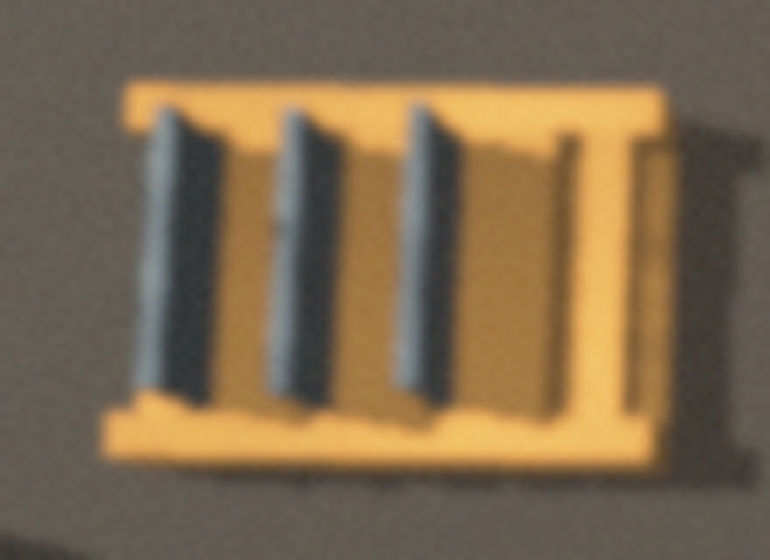

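View pics/crate.png

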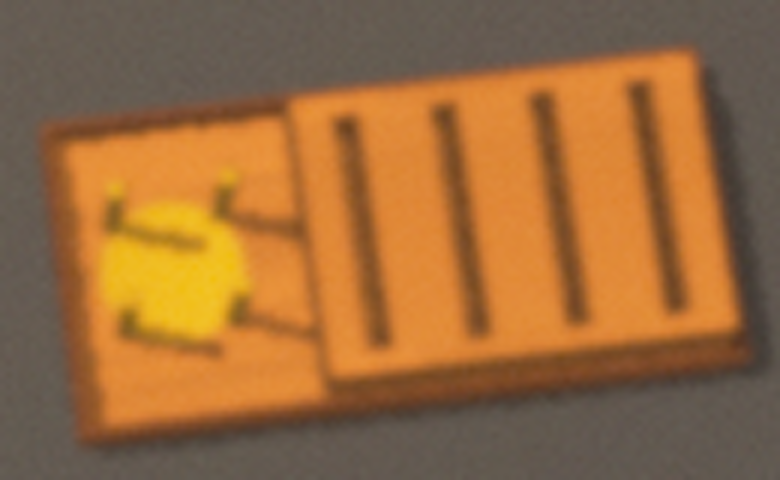

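View pics/parts.png

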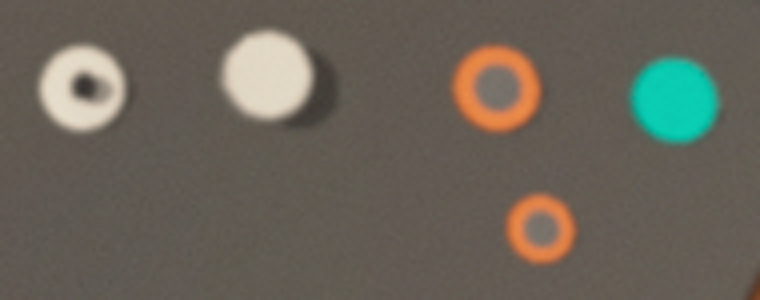

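The crops confirm the spacer is the larger copper ring at (434,247). Next I measure everything.

```bash
cat > m.py <<'E'
from h import *
im=cv2.imread('pics/top0.png'); C=cal('top')
hsv=cv2.cvtColor(im,cv2.COLOR_BGR2HSV)
def blobs(m,roi,mn=30):
    x0,y0,x1,y1=roi; mm=np.zeros_like(m); mm[y0:y1,x0:x1]=m[y0:y1,x0:x1]
    cs,_=cv2.findContours(mm,cv2.RETR_EXTERNAL,cv2.CHAIN_APPROX_NONE)
    return [c for c in cs if cv2.contourArea(c)>=mn]
# parts
g=cv2.cvtColor(im,cv2.COLOR_BGR2GRAY)
m=((g>150)*255).astype('uint8')
for c in blobs(m,(310,225,400,262)):
    (p,r)=cv2.minEnclosingCircle(c); M=cv2.fitEllipse(cv2.convexHull(c)); 
    for z in (0.012,0.046): print('grey',M[0],M[1],z,onz(C,[M[0]],z)[0].round(4))
m=cv2.inRange(hsv,(3,90,120),(18,255,255))
for c in blobs(m,(410,225,470,300)):
    M=cv2.fitEllipse(c); print('copper',M[0],M[1],onz(C,[M[0]],0.014)[0].round(4))
# slots in crate: dark
u=cv2.resize(im[135:215,315:445],None,fx=6,fy=6,interpolation=cv2.INTER_CUBIC)
v=u.max(2); mk=((v<130)*255).astype('uint8')
cs,_=cv2.findContours(mk,cv2.RETR_EXTERNAL,cv2.CHAIN_APPROX_NONE)
for c in cs:
    (cx,cy),(w,h),a=cv2.minAreaRect(c)
    if max(w,h)>170 and max(w,h)<320 and min(w,h)<60:
        b=cv2.boxPoints(((cx,cy),(w,h),a)); b=(b+0.5)/6-0.5+[315,135]
        W=onz(C,b,0.052)[:,:2]; e=[W[1]-W[0],W[2]-W[1]]; k=0 if np.linalg.norm(e[0])>np.linalg.norm(e[1]) else 1
        d=e[k]*np.sign(e[k][0]); print('slot',W.mean(0).round(4),[round(np.linalg.norm(x),4) for x in e],'yaw',np.degrees(np.arctan2(d[1],d[0])).round(2))
# slate tops: bluish light
u=cv2.resize(im[180:260,170:280],None,fx=7,fy=7,interpolation=cv2.INTER_CUBIC).astype(int)
mk=(((u[:,:,0]-u[:,:,2]>8)&(u.max(2)>95))*255).astype('uint8')
cs,_=cv2.findContours(mk,cv2.RETR_EXTERNAL,cv2.CHAIN_APPROX_NONE)
for c in cs:
    (cx,cy),(w,h),a=cv2.minAreaRect(c)
    if max(w,h)>150:
        b=cv2.boxPoints(((cx,cy),(w,h),a)); b=(b+0.5)/7-0.5+[170,180]
        W=onz(C,b,0.130)[:,:2]; e=[W[1]-W[0],W[2]-W[1]]; k=0 if np.linalg.norm(e[0])>np.linalg.norm(e[1]) else 1
        d=e[k]*np.sign(e[k][0]); print('slate',W.mean(0).round(4),[round(np.linalg.norm(x),4) for x in e],'yaw',np.degrees(np.arctan2(d[1],d[0])).round(2))
# posts
q=np.array([[115,190],[226,178],[128,318],[238,305]])
E
python3 m.py
python3 - <<'E'
from h import *
K,R,t=cal('wrist');o=robot.get_obs();Rt=Ro.from_euler('xyz',o['ee_rot']).as_matrix()
print('cam in tool',Rt.T@(-R.T@t-o['tool_pos']),'\n',(Rt.T@R.T).round(4), o['time'])
E
```

```text
grey (330.05853271484375, 246.55377197265625) (20.619638442993164, 20.782489776611328) 0.012 [ 0.4332 -0.0154  0.012 ]
grey (330.05853271484375, 246.55377197265625) (20.619638442993164, 20.782489776611328) 0.046 [ 0.4303 -0.0145  0.046 ]
grey (376.3956298828125, 243.36660766601562) (21.241472244262695, 21.672019958496094) 0.012 [ 0.4432 -0.1497  0.012 ]
grey (376.3956298828125, 243.36660766601562) (21.241472244262695, 21.672019958496094) 0.046 [ 0.44   -0.1453  0.046 ]
copper (444.64752197265625, 281.75860595703125) (17.224409103393555, 18.069664001464844) [ 0.3345 -0.3423  0.014 ]
copper (433.5845031738281, 246.6965789794922) (21.52471923828125, 22.608240127563477) [ 0.4342 -0.3148  0.014 ]
slate [0.5037 0.2566] [np.float64(0.0979), np.float64(0.0064)] yaw -0.25
slate [0.5025 0.3048] [np.float64(0.1005), np.float64(0.0061)] yaw -0.36
slate [0.5043 0.3549] [np.float64(0.0995), np.float64(0.0092)] yaw -1.1
cam in tool [ 0.07769496 -0.00093215 -0.16514396] 
 [[-1.000e-04 -9.648e-01 -2.631e-01]
 [ 1.000e+00 -1.000e-04 -1.000e-04]
 [ 1.000e-04 -2.631e-01  9.648e-01]] 0.15
```

Run:
```python
from h import *
im=cv2.imread('pics/top0.png'); C=cal('top')
u=cv2.resize(im[135:215,315:445],None,fx=6,fy=6,interpolation=cv2.INTER_CUBIC)
v=u[:,:,2]; 
for th in (110,150,170):
  mk=((v<th)*255).astype('uint8')
  cs,_=cv2.findContours(mk,cv2.RETR_LIST,cv2.CHAIN_APPROX_NONE)
  for c in cs:
    (cx,cy),(w,h),a=cv2.minAreaRect(c)
    if 150<max(w,h)<320 and min(w,h)<60:
        b=cv2.boxPoints(((cx,cy),(w,h),a)); b=(b+0.5)/6-0.5+[315,135]
        W=onz(C,b,0.052)[:,:2]; e=[W[1]-W[0],W[2]-W[1]]; k=0 if np.linalg.norm(e[0])>np.linalg.norm(e[1]) else 1
        d=e[k]*np.sign(e[k][0]); print(th,'slot',W.mean(0).round(4),[round(float(np.linalg.norm(x)),4) for x in e],'yaw',np.degrees(np.arctan2(d[1],d[0])).round(2))
q=np.array([[115,190],[226,178],[128,318],[238,305]])
px=(q+.5)/6-.5+[315,135]
W=onz(C,px,0.086);print(W.round(4),W.mean(0))
# block top corners z=.052: left-top, right-top, right-bottom, left-bottom
q=np.array([[290,97],[696,48],[742,332],[330,380]]);W=onz(C,(q+.5)/6-.5+[315,135],0.052)[:,:2];print(W.round(4),W.mean(0))
q=np.array([[42,126],[90,440],[750,362]]);W=onz(C,(q+.5)/6-.5+[315,135],[0.026])[:,:2];print(W.round(4))
```

```text
150 slot [ 0.6432 -0.1448] [0.0091, 0.1124] yaw 8.42
150 slot [ 0.6492 -0.1921] [0.009, 0.1131] yaw 8.14
150 slot [ 0.6554 -0.2392] [0.009, 0.1133] yaw 7.45
150 slot [ 0.6612 -0.2869] [0.009, 0.1133] yaw 7.49
170 slot [ 0.6431 -0.1445] [0.0117, 0.1147] yaw 8.14
170 slot [ 0.6489 -0.192 ] [0.0119, 0.1161] yaw 7.82
170 slot [ 0.6552 -0.2393] [0.0118, 0.1162] yaw 7.32
170 slot [ 0.6611 -0.2871] [0.0118, 0.116] yaw 7.47
[[ 0.6533 -0.0237  0.086 ]
 [ 0.6594 -0.0759  0.086 ]
 [ 0.5917 -0.0297  0.086 ]
 [ 0.5982 -0.081   0.086 ]] [ 0.62565293 -0.0525826   0.086     ]
[[ 0.7097 -0.11  ]
 [ 0.7357 -0.3086]
 [ 0.594  -0.3251]
 [ 0.5695 -0.1274]] [ 0.652221   -0.21776606]
[[ 0.7021  0.0104]
 [ 0.5443 -0.0135]
 [ 0.5847 -0.3354]]
```

```bash
cat >> h.py <<'E'
def plan(P,yaw_deg,tilt=True):
    o=robot.get_obs(); Rt=Ro.from_euler('xyz',o['ee_rot']); 
    d=Rt.inv().apply(np.asarray(P)-o['tool_pos'])*100
    G=Ro.from_euler('xyz',[np.pi,0,np.radians(yaw_deg)])
    rv=(Rt.inv()*G).as_rotvec()
    print('t',round(o['time'],2),'now',o['tool_pos'].round(4),np.degrees(o['ee_rot']).round(2),'w',round(o['width'],4),'F',o['wrist_force'].round(2))
    print('shift cm',d.round(2),'rv',rv.round(4))
E
python3 - <<'E'
from h import *
print(onz(cal('top'),[[122,258],[150,262]],0.2))
plan([0.50,0.305,0.30],180)
E
```

```text
[[0.38609505 0.50200962 0.2       ]
 [0.37668199 0.43237811 0.2       ]]
t 0.15 now [0.1986 0.5125 0.2186] [-1.7991e+02 -1.0000e-02  1.5881e+02] w 0.0941 F [-0.27 -0.95 -0.28]
shift cm [-35.6   -8.47  -8.13] rv [-0.0016 -0.0005 -0.3698]
```

Emit:
apply_moves(
  moves=[
    [[0,0,-4],[0,0,0],1],
    [[0,0,-8],[0,0,-0.1],0.6],
    [[-4,-1,-8],[0,0,-0.2],0.4],
    [[-8,-2,-8],[0,0,-0.3],0.35],
    [[-12,-3,-8],[0,0,-0.37],0.35],
    [[-16,-4,-8],[0,0,-0.37],0.35],
    [[-21,-5,-8],[0,0,-0.37],0.35],
    [[-27,-6.5,-8],[0,0,-0.37],0.35],
    [[-33,-7.8,-8],[0,0,-0.37],0.35],
    [[-35.6,-8.5,-8],[0,0,-0.37],0.35],
  ],
)

```text
time: 0.98
tool_pos: [0.473, 0.323, 0.2992]
ee_rot: [-3.142, -0.0, -3.141]
wrist_force: [0.8, -0.2, 0.8]
width: 0.0374
```

Run:
```python
from h import *
plan([0.5,0.305,0.30],180)
c=cal('wrist');im=optics.snapshot('wrist')[:,:,::-1];cv2.imwrite('pics/w1.png',im)
np.savez('w1.npz',K=c[0],R=c[1],t=c[2])
```

```text
t 0.98 now [0.473  0.323  0.2992] [-1.8000e+02 -2.0000e-02 -1.7999e+02] w 0.0374 F [ 0.8  -0.22  0.77]
shift cm [-2.7  -1.81 -0.09] rv [-0.     -0.0004  0.0002]
```

View pics/w1.png

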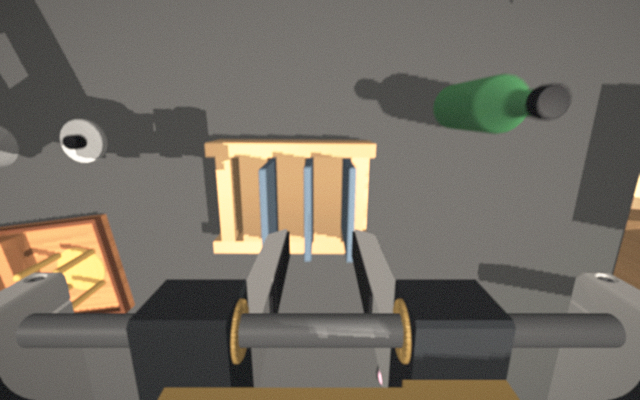

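The wrist view shows slate top edges at columns ~262, 308 and 352 (rows 165–260), with the bottle at the upper right and the crate post area at the lower left. I'll zoom in for positions.

Run:
```python
from h import *
im=cv2.imread('pics/w1.png'); d=np.load('w1.npz'); C=(d['K'],d['R'],d['t'])
u=cv2.resize(im[130:270,195:385],None,fx=4,fy=4,interpolation=cv2.INTER_CUBIC)
cv2.imwrite('pics/w1z.png',u)
for r in (175,190,205,220):
    row=im[r,250:365].astype(int); b=row[:,0]-row[:,2]
    print(r,[(250+i,int(x)) for i,x in enumerate(b) if x>8])
```

```text
175 [(259, 11), (260, 32), (261, 38), (262, 34), (263, 39), (264, 34), (265, 33), (266, 25), (267, 22), (268, 22), (269, 19), (270, 19), (271, 19), (272, 20), (273, 21), (274, 22), (304, 13), (305, 31), (306, 37), (307, 36), (308, 35), (309, 36), (310, 35), (311, 28), (344, 15), (345, 17), (346, 13), (347, 16), (348, 24), (349, 29), (350, 35), (351, 36), (352, 35), (353, 37), (354, 32)]
190 [(260, 23), (261, 35), (262, 38), (263, 36), (264, 38), (265, 35), (266, 29), (267, 24), (268, 21), (269, 19), (270, 22), (271, 23), (272, 23), (273, 22), (274, 20), (275, 16), (305, 35), (306, 37), (307, 38), (308, 36), (309, 36), (310, 35), (311, 27), (343, 11), (344, 17), (345, 11), (346, 15), (347, 17), (348, 26), (349, 30), (350, 32), (351, 37), (352, 37), (353, 38), (354, 15)]
205 [(261, 28), (262, 38), (263, 37), (264, 38), (265, 36), (266, 31), (267, 29), (268, 21), (269, 21), (270, 19), (271, 20), (272, 19), (273, 23), (274, 25), (275, 21), (305, 31), (306, 39), (307, 36), (308, 36), (309, 37), (310, 34), (311, 27), (343, 13), (344, 15), (345, 15), (346, 15), (347, 18), (348, 25), (349, 33), (350, 34), (351, 37), (352, 38), (353, 30)]
220 [(261, 15), (262, 38), (263, 37), (264, 37), (265, 36), (266, 38), (267, 31), (268, 26), (269, 19), (270, 20), (271, 20), (272, 22), (273, 23), (274, 22), (275, 18), (276, 15), (305, 32), (306, 38), (307, 36), (308, 31), (309, 34), (310, 32), (311, 30), (342, 9), (343, 13), (344, 13), (345, 12), (346, 14), (347, 23), (348, 31), (349, 34), (350, 38), (351, 35), (352, 38), (353, 17)]
```

View pics/w1z.png

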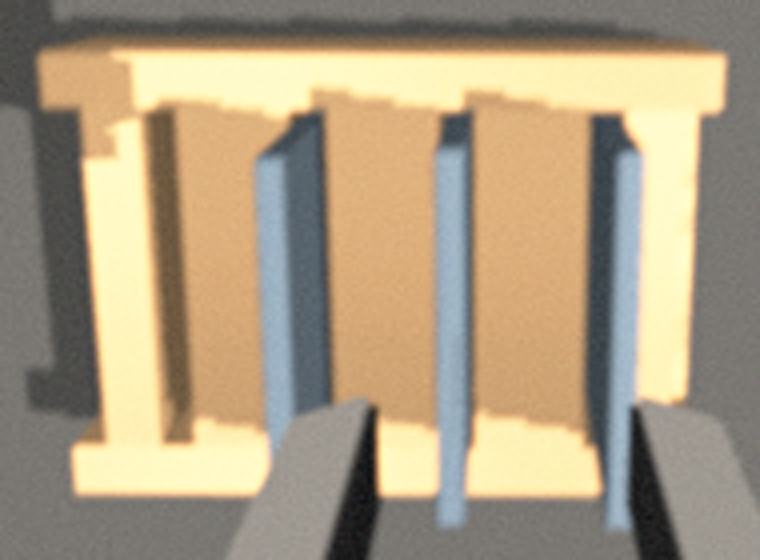

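Run:
```python
from h import *
im=cv2.imread('pics/w1.png'); d=np.load('w1.npz'); C=(d['K'],d['R'],d['t'])
for c0,c1 in ((250,285),(295,320),(340,362)):
    P=[]
    for r in range(172,226 if c0<290 else 225,3):
        x=im[r,c0:c1].astype(int); b=x[:,0]-x[:,2]; i=np.where(b>27)[0]
        P.append([c0+(i[0]+i[-1])/2,r])
    W=onz(C,P,0.13); f=np.polyfit(W[:,0],W[:,1],1)
    e=onz(C,[[P[0][0],167.5],[P[-1][0],260.5]],0.13)
    print('y at x=.504',np.polyval(f,.504).round(4),'slope deg',np.degrees(np.arctan(f[0])).round(2),'xends',e[:,0].round(4))
```

```text
y at x=.504 0.2605 slope deg -0.3 xends [0.4508 0.5588]
y at x=.504 0.3087 slope deg -0.4 xends [0.4508 0.5588]
y at x=.504 0.3555 slope deg -0.32 xends [0.4508 0.5588]
```

Run:
```python
from h import *
plan([0.505,0.2605,0.165],179.65)
```

```text
t 1.03 now [0.479  0.3178 0.2977] [-1.7970e+02  1.7000e-01  1.7951e+02] w 0.0345 F [ 2.99 -1.22  0.07]
shift cm [-2.61 -5.64 13.31] rv [-0.0053  0.003  -0.0025]
```

Emit:
apply_moves(
  moves=[
    [[-0.3,-2,0],[0,0,0],0.35],
    [[-0.5,-4.4,1],[0,0,0],0.35],
    [[-0.5,-4.4,4],[0,0,0],0.35],
    [[-0.5,-4.4,7],[0,0,0],0.35],
    [[-0.5,-4.4,9],[0,0,0],0.35],
    [[-0.5,-4.4,11],[0,0,0],0.35],
    [[-0.5,-4.4,12],[0,0,0],0.35],
    [[-0.5,-4.4,12],[0,0,0],0.35],
    [[-0.5,-4.4,12],[0,0,0],0.35],
    [[-0.5,-4.4,12],[0,0,0],0.35],
  ],
)

```text
time: 1.87
tool_pos: [0.4774, 0.281, 0.1811]
ee_rot: [3.14, 0.002, -3.141]
wrist_force: [0.5, -0.7, 0.5]
width: 0.0328
```

```bash
cat >> h.py <<'E'
def wshot(name):
    c=cal('wrist');im=optics.snapshot('wrist')[:,:,::-1].copy();cv2.imwrite(f'pics/{name}.png',im)
    np.savez(f'{name}.npz',K=c[0],R=c[1],t=c[2]); return c,im
E
python3 - <<'E'
from h import *
plan([0.505,0.2605,0.109],179.65)
wshot('w2')
E
```

```text
t 1.87 now [0.4774 0.281  0.1811] [ 1.7993e+02  1.4000e-01 -1.7998e+02] w 0.0328 F [ 0.5  -0.66  0.55]
shift cm [-2.74 -2.06  7.22] rv [0.0012 0.0024 0.0065]
```

View pics/w2.png

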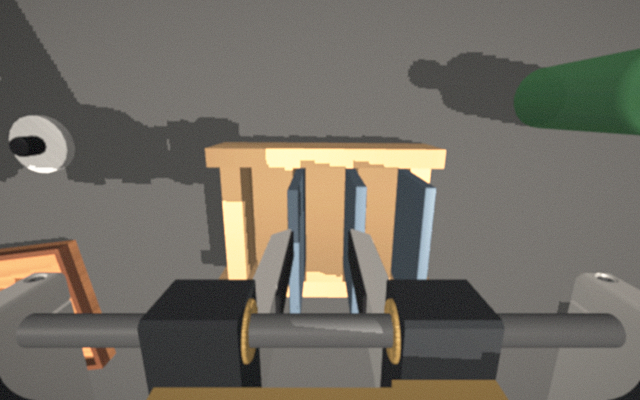

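Emit:
apply_moves(
  moves=[
    [[-1,-0.7,0],[0,0,0],0.35],
    [[-2,-1.4,0],[0,0,0],0.35],
    [[-2.74,-2.06,0],[0,0,0.006],0.35],
    [[-2.74,-2.06,1],[0,0,0.006],0.35],
    [[-2.74,-2.06,1.5],[0,0,0.006],0.35],
    [[-2.74,-2.06,2],[0,0,0.006],0.35],
    [[-2.74,-2.06,2],[0,0,0.006],0.35],
    [[-2.74,-2.06,2],[0,0,0.006],0.35],
    [[-2.74,-2.06,2],[0,0,0.006],0.35],
    [[-2.74,-2.06,2],[0,0,0.006],0.35],
  ],
)

```text
time: 2.75
tool_pos: [0.5041, 0.2603, 0.1599]
ee_rot: [3.141, 0.001, 3.136]
wrist_force: [-0.7, 1.0, -0.4]
width: 0.0331
```

Run:
```python
from h import *
plan([0.505,0.2605,0.109],179.65)
wshot('w3')
```

```text
t 2.75 now [0.5041 0.2603 0.1599] [1.7998e+02 4.0000e-02 1.7970e+02] w 0.0331 F [-0.66  0.99 -0.41]
shift cm [-0.09  0.02  5.09] rv [0.0004 0.0006 0.0008]
```

View pics/w3.png

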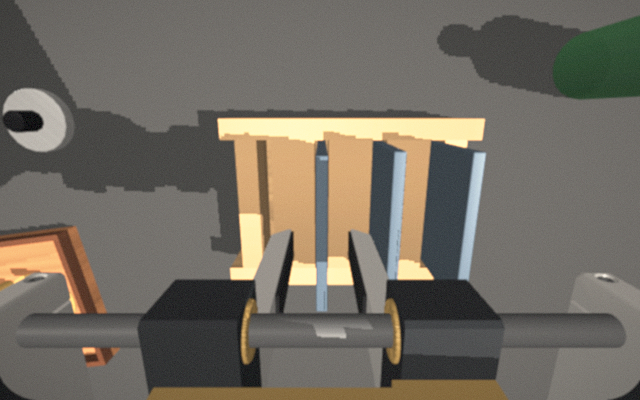

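The slate sits at col ~321, centred between fingertips at 292 and 349. I descend and close.

Emit:
apply_moves(
  moves=[
    [[0,0,1],[0,0,0],0.35],
    [[0,0,2],[0,0,0],0.35],
    [[0,0,3],[0,0,0],0.35],
    [[0,0,4],[0,0,0],0.35],
    [[0,0,4.8],[0,0,0],0.35],
    [[0,0,5.1],[0,0,0],0.35],
    [[0,0,5.1],[0,0,0],0.1],
    [[0,0,5.1],[0,0,0],0],
    [[0,0,5.1],[0,0,0],0],
    [[0,0,5.1],[0,0,0],0],
  ],
)

```text
time: 3.63
tool_pos: [0.5046, 0.2602, 0.1093]
ee_rot: [3.141, 0.002, 3.136]
wrist_force: [-0.2, -0.7, -0.5]
width: 0.0095
```

Emit:
apply_moves(
  moves=[
    [[0,0,0],[0,0,0],0],
    [[0,0,0],[0,0,0],0],
    [[0,0,-1],[0,0,0],0],
    [[0,0,-2.5],[0,0,0],0],
    [[0,0,-4.5],[0,0,0],0],
    [[0,0,-6.5],[0,0,0],0],
    [[0,0,-8.5],[0,0,0],0],
    [[0,0,-9.5],[0,0,0],0],
    [[0,0,-10],[0,0,0],0],
    [[0,0,-10],[0,0,0],0],
  ],
)

```text
time: 4.47
tool_pos: [0.5045, 0.2601, 0.2096]
ee_rot: [3.141, 0.002, 3.136]
wrist_force: [0.4, -0.2, -3.4]
width: 0.0078
```

Run:
```python
from h import *
plan([0.62,-0.25,0.30],187.3)
wshot('w4')
```

```text
t 4.47 now [0.5045 0.2601 0.2096] [1.7996e+02 1.0000e-01 1.7967e+02] w 0.0078 F [ 0.38 -0.25 -3.37]
shift cm [-11.86 -50.94  -9.06] rv [ 0.0007  0.0018 -0.1332]
```

View pics/w4.png

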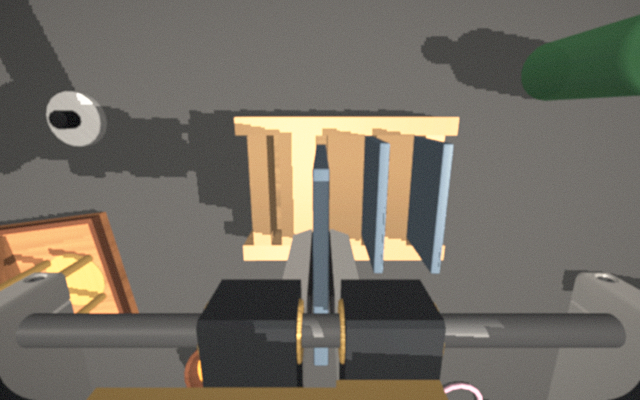

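Emit:
apply_moves(
  moves=[
    [[-0.5,-2,-3],[0,0,0],0],
    [[-1.5,-5,-6],[0,0,-0.02],0],
    [[-2.2,-8.5,-8],[0,0,-0.04],0],
    [[-3,-12,-9],[0,0,-0.06],0],
    [[-4,-16,-9],[0,0,-0.08],0],
    [[-5,-20,-9],[0,0,-0.1],0],
    [[-6,-23.5,-9],[0,0,-0.12],0],
    [[-6.5,-26,-9],[0,0,-0.13],0],
    [[-6.5,-27,-9],[0,0,-0.13],0],
    [[-6.5,-27,-9],[0,0,-0.13],0],
  ],
)

```text
time: 5.35
tool_pos: [0.5671, -0.0127, 0.2961]
ee_rot: [3.141, -0.004, -3.021]
wrist_force: [-0.1, 0.0, -2.6]
width: 0.0077
```

Run:
```python
from h import *
plan([0.64,-0.216,0.30],187.3)
```

```text
t 5.35 now [ 0.5671 -0.0127  0.2961] [ 179.96   -0.24 -173.12] w 0.0077 F [-0.05  0.05 -2.61]
shift cm [ -4.8  -21.06  -0.42] rv [ 0.0007 -0.0042 -0.0073]
```

Emit:
apply_moves(
  moves=[
    [[-0.5,-2.5,0],[0,0,0],0],
    [[-1.4,-6,0],[0,0,0],0],
    [[-2.3,-10,0],[0,0,0],0],
    [[-3.2,-14,0],[0,0,0],0],
    [[-4,-17.5,-0.2],[0,0,0],0],
    [[-4.6,-20,-0.4],[0,0,0],0],
    [[-4.8,-21,-0.4],[0,0,-0.007],0],
    [[-4.8,-21,-0.4],[0,0,-0.007],0],
    [[-4.8,-21,-0.4],[0,0,-0.007],0],
    [[-4.8,-21,-0.4],[0,0,-0.007],0],
  ],
)

```text
time: 6.18
tool_pos: [0.6411, -0.2103, 0.3026]
ee_rot: [3.14, -0.0, -3.008]
wrist_force: [-0.3, -0.9, -2.9]
width: 0.0077
```

Run:
```python
from h import *
plan([0.64,-0.216,0.30],187.3)
c,im=wshot('w5')
```

```text
t 6.18 now [ 0.6411 -0.2103  0.3026] [ 1.7992e+02 -1.0000e-02 -1.7233e+02] w 0.0077 F [-0.28 -0.93 -2.88]
shift cm [ 0.19 -0.55  0.26] rv [ 0.0015 -0.0001  0.0064]
```

View pics/w5.png

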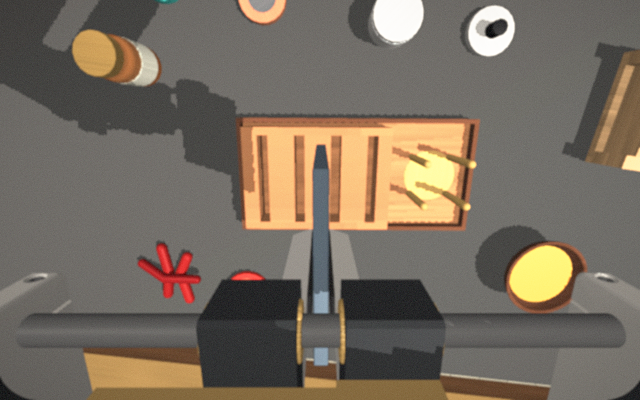

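The crate is at cols 240–480, rows 118–230, with slots at cols ~262, 304, 340 and 376. The cradle's yellow pad is near (430,177).

```bash
cat > slots.py <<'E'
from h import *
import sys
n=sys.argv[1]; im=cv2.imread(f'pics/{n}.png'); d=np.load(f'{n}.npz'); C=(d['K'],d['R'],d['t'])
S=4; x0,y0,x1,y1=[int(v) for v in sys.argv[2:6]]; th=int(sys.argv[6])
u=cv2.resize(im[y0:y1,x0:x1],None,fx=S,fy=S,interpolation=cv2.INTER_CUBIC); cv2.imwrite(f'pics/{n}z.png',u)
v=u[:,:,2]; mk=((v<th)*255).astype('uint8')
cs,_=cv2.findContours(mk,cv2.RETR_LIST,cv2.CHAIN_APPROX_NONE)
for c in cs:
    (cx,cy),(w,h),a=cv2.minAreaRect(c)
    if 200<max(w,h)<600 and 15<min(w,h)<80:
        b=cv2.boxPoints(((cx,cy),(w,h),a)); b=(b+0.5)/S-0.5+[x0,y0]
        W=onz(C,b,0.052)[:,:2]; e=[W[1]-W[0],W[2]-W[1]]; k=0 if np.linalg.norm(e[0])>np.linalg.norm(e[1]) else 1
        dd=e[k]*np.sign(e[k][0]); print('slot px',b.mean(0).round(1),W.mean(0).round(4),[round(float(np.linalg.norm(x)),4) for x in e],'yaw',np.degrees(np.arctan2(dd[1],dd[0])).round(2))
E
python3 slots.py w5 235 110 485 240 140;echo; python3 slots.py w5 235 110 485 240 160
```

```text
slot px [371.5 178.5] [ 0.6402 -0.1417] [0.1143, 0.0098] yaw 6.64
slot px [263.6 177.9] [ 0.6585 -0.2844] [0.0097, 0.1143] yaw 6.88

slot px [371.4 178.6] [ 0.6404 -0.1418] [0.1154, 0.0107] yaw 6.8
slot px [299.  178.4] [ 0.6529 -0.2376] [0.0104, 0.115] yaw 7.8
slot px [263.2 177.9] [ 0.6586 -0.2848] [0.0104, 0.115] yaw 7.38
```

View pics/w5z.png

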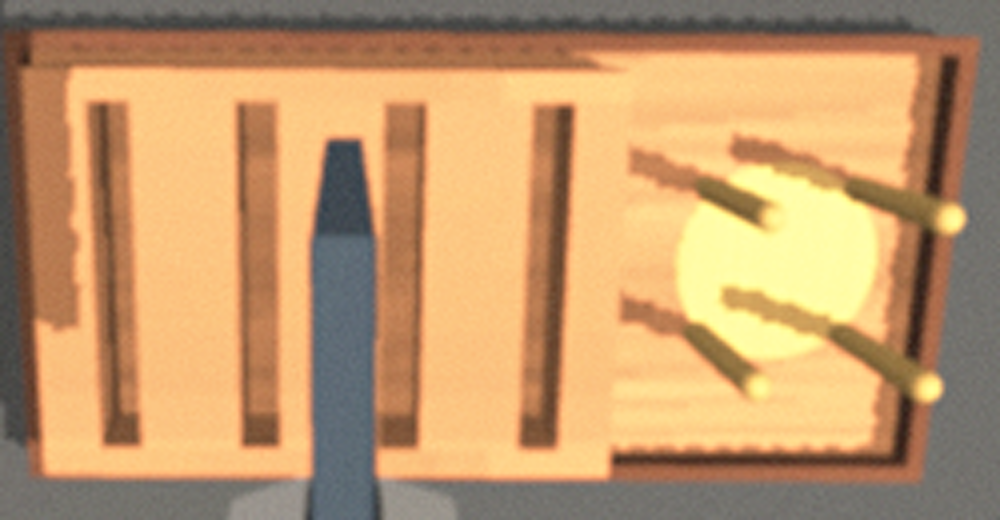

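Run:
```python
from h import *
plan([0.6585,-0.2846,0.166],187.35)
```

```text
t 6.23 now [ 0.6411 -0.2103  0.3029] [ 1.7995e+02  2.0000e-02 -1.7232e+02] w 0.008 F [ 0.11  0.34 -2.44]
shift cm [-0.73 -7.6  13.69] rv [0.0009 0.0003 0.0057]
```

Emit:
apply_moves(
  moves=[
    [[-0.2,-2.5,0],[0,0,0],0],
    [[-0.4,-5,0],[0,0,0],0],
    [[-0.73,-7.6,1],[0,0,0.006],0],
    [[-0.73,-7.6,4],[0,0,0.006],0],
    [[-0.73,-7.6,7],[0,0,0.006],0],
    [[-0.73,-7.6,10],[0,0,0.006],0],
    [[-0.73,-7.6,12.5],[0,0,0.006],0],
    [[-0.73,-7.6,13.7],[0,0,0.006],0],
    [[-0.73,-7.6,13.7],[0,0,0.006],0],
    [[-0.73,-7.6,13.7],[0,0,0.006],0],
  ],
)

```text
time: 7.07
tool_pos: [0.6585, -0.2861, 0.1661]
ee_rot: [3.141, 0.0, -3.015]
wrist_force: [0.2, -0.3, -2.1]
width: 0.0079
```

Run:
```python
from h import *
plan([0.6585,-0.2846,0.166],187.35)
c,im=wshot('w6')
u=cv2.resize(im[100:300,220:460],None,fx=3,fy=3,interpolation=cv2.INTER_CUBIC); cv2.imwrite('pics/w6z.png',u)
```

```text
t 7.07 now [ 0.6585 -0.2861  0.1661] [ 179.99    0.   -172.76] w 0.0079 F [ 0.17 -0.33 -2.05]
shift cm [-0.02  0.15  0.01] rv [ 0.0003  0.     -0.0019]
```

View pics/w6z.png

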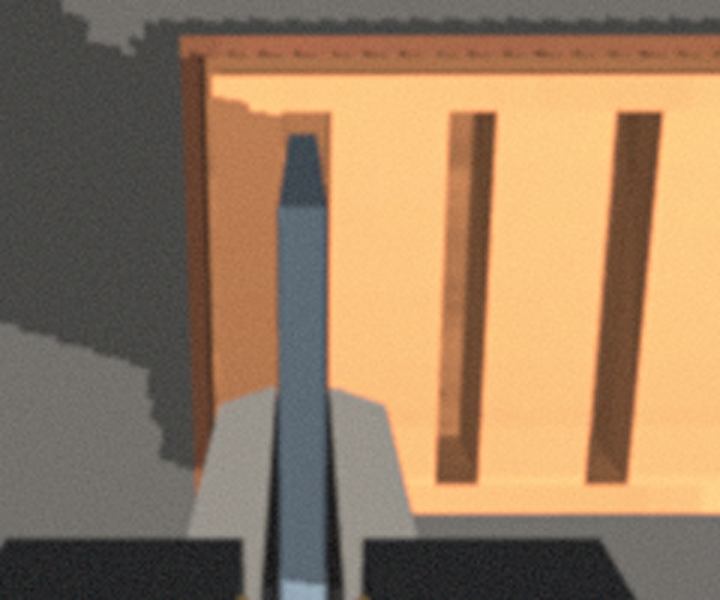

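Run:
```python
from h import *
d=np.load('w6.npz'); C=(d['K'],d['R'],d['t'])
f=lambda q:(np.array(q)+.5)/3-.5+[220,100]
print(onz(C,f([[283,113],[330,113],[450,112],[496,112],[616,112],[662,112],[437,482],[477,482],[587,482],[627,482]]),0.052)[:,:2].round(4))
print(onz(C,f([[288,134],[317,134]]),0.067)[:,:2].round(4))
```

```text
[[ 0.602  -0.2992]
 [ 0.6002 -0.2857]
 [ 0.5956 -0.2514]
 [ 0.5939 -0.2382]
 [ 0.5896 -0.2039]
 [ 0.5879 -0.1907]
 [ 0.7113 -0.2361]
 [ 0.7097 -0.2234]
 [ 0.7053 -0.1884]
 [ 0.7037 -0.1756]]
[[ 0.6063 -0.297 ]
 [ 0.6053 -0.2891]]
```

Emit:
apply_moves(
  moves=[
    [[0,0.13,0],[0,0,-0.002],0],
    [[0,0.13,0],[0,0,-0.002],0],
    [[0,0.13,0.7],[0,0,-0.002],0],
    [[0,0.13,1.4],[0,0,-0.002],0],
    [[0,0.13,2.1],[0,0,-0.002],0],
    [[0,0.13,2.8],[0,0,-0.002],0],
    [[0,0.13,3.5],[0,0,-0.002],0],
    [[0,0.13,4.2],[0,0,-0.002],0],
    [[0,0.13,4.7],[0,0,-0.002],0],
    [[0,0.13,4.9],[0,0,-0.002],0],
  ],
)

```text
time: 7.95
tool_pos: [0.6576, -0.2857, 0.1146]
ee_rot: [3.14, -0.002, -3.014]
wrist_force: [0.4, -0.0, -3.1]
width: 0.0083
```

Emit:
apply_moves(
  moves=[
    [[0,0,0.05],[0,0,0],0],
    [[0,0,0.1],[0,0,0],0],
    [[0,0,0.15],[0,0,0],0],
    [[0,0,0.2],[0,0,0],0],
    [[0,0,0.25],[0,0,0],0],
    [[0,0,0.3],[0,0,0],0],
    [[0,0,0.35],[0,0,0],0],
    [[0,0,0.4],[0,0,0],0],
    [[0,0,0.4],[0,0,0],0],
    [[0,0,0.4],[0,0,0],0],
  ],
)

```text
time: 8.78
tool_pos: [0.6582, -0.2859, 0.1124]
ee_rot: [3.141, -0.0, -3.014]
wrist_force: [-0.2, 0.8, -2.0]
width: 0.0078
```

Emit:
apply_moves(
  moves=[
    [[0,0,0.04],[0,0,0],0],
    [[0,0,0.08],[0,0,0],0],
    [[0,0,0.12],[0,0,0],0],
    [[0,0,0.16],[0,0,0],0],
    [[0,0,0.2],[0,0,0],0],
    [[0,0,0.2],[0,0,0],0],
    [[0,0,0.2],[0,0,0],0],
    [[0,0,0.2],[0,0,0],0],
    [[0,0,0.2],[0,0,0],0],
    [[0,0,0.2],[0,0,0],0],
  ],
)

```text
time: 9.62
tool_pos: [0.6583, -0.286, 0.1114]
ee_rot: [-3.141, 0.001, -3.014]
wrist_force: [-1.3, 0.7, 4.1]
width: 0.0078
```

The upward force shows the slate is seated. I release and raise.

Emit:
apply_moves(
  moves=[
    [[0,0,0.1],[0,0,0],0.1],
    [[0,0,0.1],[0,0,0],0.2],
    [[0,0,0.1],[0,0,0],0.3],
    [[0,0,0.1],[0,0,0],0.35],
    [[0,0,0],[0,0,0],0.35],
    [[0,0,-2],[0,0,0],0.35],
    [[0,0,-5],[0,0,0],0.35],
    [[0,0,-9],[0,0,0],0.35],
    [[0,0,-11],[0,0,0],0.35],
    [[0,0,-11],[0,0,0],0.35],
  ],
)

```text
time: 10.45
tool_pos: [0.6604, -0.2871, 0.2289]
ee_rot: [-3.134, 0.011, -3.014]
wrist_force: [0.2, -0.4, 0.8]
width: 0.0331
```

Run:
```python
from h import *
plan([0.505,0.3085,0.16],179.65)
c,im=wshot('w7')
```

```text
t 10.45 now [ 0.6604 -0.2871  0.2289] [-179.55    0.63 -172.7 ] w 0.0331 F [ 0.16 -0.38  0.77]
shift cm [ 7.93 61.11  6.32] rv [-0.007   0.0115  0.1334]
```

View pics/w7.png

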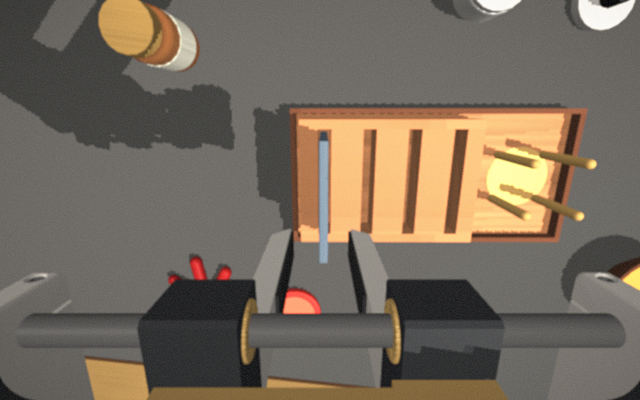

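Slate 1 is upright in the outermost slot (cols 319–328, rows 135–262). Now the next one.

Emit:
apply_moves(
  moves=[
    [[0.3,2.5,-2],[0,0,0],0.35],
    [[0.8,6,-3],[0,0,0.02],0.35],
    [[1.3,10,-3],[0,0,0.04],0.35],
    [[1.8,14,-3],[0,0,0.06],0.35],
    [[2.3,18,-3],[0,0,0.08],0.35],
    [[2.9,22,-3],[0,0,0.1],0.35],
    [[3.4,26,-3],[0,0,0.12],0.35],
    [[3.9,30,-3],[0,0,0.13],0.35],
    [[4.4,34,-3],[0,0,0.133],0.35],
    [[4.9,38,-3],[0,0,0.133],0.35],
  ],
)

```text
time: 11.33
tool_pos: [0.5596, 0.0864, 0.2477]
ee_rot: [-3.141, -0.004, 3.135]
wrist_force: [-0.4, 0.9, 0.3]
width: 0.0326
```

Run:
```python
from h import *
plan([0.505,0.3085,0.16],179.65)
```

```text
t 11.33 now [0.5596 0.0864 0.2477] [-179.99   -0.24  179.65] w 0.0326 F [-0.41  0.89  0.31]
shift cm [ 5.56 22.17  8.79] rv [-0.0001 -0.0041 -0.    ]
```

Emit:
apply_moves(
  moves=[
    [[1,4,0],[0,0,0],0.35],
    [[2,8,0],[0,0,0],0.35],
    [[3,12,0],[0,0,0],0.35],
    [[4,16,0],[0,0,0],0.35],
    [[5,19.5,0],[0,0,0],0.35],
    [[5.5,22,1],[0,0,0],0.35],
    [[5.5,22.1,4],[0,0,0],0.35],
    [[5.5,22.1,7],[0,0,0],0.35],
    [[5.5,22.1,8],[0,0,0],0.35],
    [[5.5,22.1,8],[0,0,0],0.35],
  ],
)

```text
time: 12.17
tool_pos: [0.5047, 0.3048, 0.1643]
ee_rot: [-3.137, -0.01, 3.136]
wrist_force: [0.9, -0.0, -0.1]
width: 0.033
```

Run:
```python
from h import *
plan([0.505,0.3085,0.109],179.65)
c,im=wshot('w8')
plan([0.505,0.3085,0.109],179.65)
```

```text
t 12.17 now [0.5047 0.3048 0.1643] [-179.71   -0.59  179.68] w 0.033 F [ 0.86 -0.03 -0.13]
shift cm [-0.08  0.4   5.52] rv [-0.005  -0.0103  0.0005]
t 12.22 now [0.5063 0.3052 0.1675] [-179.85   -0.31  179.65] w 0.0329 F [-0.55  0.14  0.58]
shift cm [0.1  0.34 5.85] rv [-0.0026 -0.0055  0.0001]
```

View pics/w8.png

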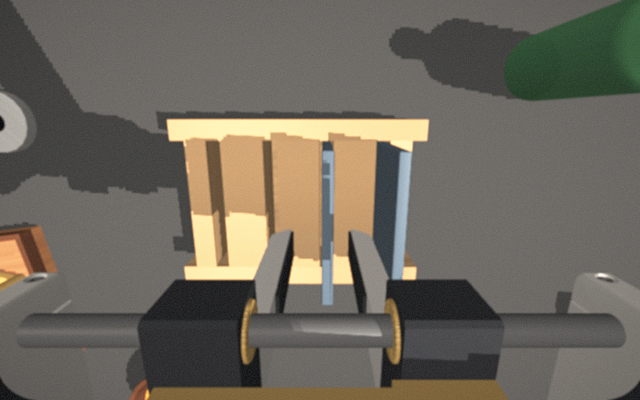

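Emit:
apply_moves(
  moves=[
    [[0.1,0.35,0],[0,0,0],0.35],
    [[0.1,0.35,0],[0,0,0],0.35],
    [[0.1,0.35,1.5],[0,0,0],0.35],
    [[0.1,0.35,3],[0,0,0],0.35],
    [[0.1,0.35,4.5],[0,0,0],0.35],
    [[0.1,0.35,5.5],[0,0,0],0.35],
    [[0.1,0.35,5.8],[0,0,0],0.35],
    [[0.1,0.35,5.8],[0,0,0],0.35],
    [[0.1,0.35,5.8],[0,0,0],0.1],
    [[0.1,0.35,5.8],[0,0,0],0],
  ],
)

```text
time: 13.05
tool_pos: [0.5075, 0.3099, 0.1141]
ee_rot: [3.14, 0.002, 3.136]
wrist_force: [-0.5, -0.9, 0.4]
width: 0.0229
```

Emit:
apply_moves(
  moves=[
    [[0,0,0],[0,0,0],0],
    [[0,0,0],[0,0,0],0],
    [[0,0,0],[0,0,0],0],
    [[0,0,0],[0,0,0],0],
    [[0,0,-1],[0,0,0],0],
    [[0,0,-3],[0,0,0],0],
    [[0,0,-6],[0,0,0],0],
    [[0,0,-9],[0,0,0],0],
    [[0,0,-12],[0,0,0],0],
    [[0,0,-15],[0,0,0],0],
  ],
)

```text
time: 13.88
tool_pos: [0.506, 0.3095, 0.2634]
ee_rot: [-3.141, -0.002, 3.136]
wrist_force: [0.2, 0.0, -2.8]
width: 0.0079
```

Run:
```python
from h import *
plan([0.6525,-0.2373,0.28],187.4)
```

```text
t 13.88 now [0.506  0.3095 0.2634] [-1.7998e+02 -1.0000e-01  1.7968e+02] w 0.0079 F [ 0.2   0.04 -2.8 ]
shift cm [-14.95 -54.6   -1.67] rv [-0.0002 -0.0017 -0.1347]
```

Emit:
apply_moves(
  moves=[
    [[-0.5,-2,-2],[0,0,0],0],
    [[-1.5,-5.5,-2.5],[0,0,-0.02],0],
    [[-2.6,-9.5,-3],[0,0,-0.04],0],
    [[-3.6,-13.3,-3],[0,0,-0.06],0],
    [[-4.7,-17.2,-3],[0,0,-0.08],0],
    [[-5.8,-21,-3],[0,0,-0.1],0],
    [[-6.8,-25,-3],[0,0,-0.12],0],
    [[-7.9,-29,-3],[0,0,-0.134],0],
    [[-9,-33,-3],[0,0,-0.134],0],
    [[-10,-36.5,-3],[0,0,-0.134],0],
  ],
)

```text
time: 14.72
tool_pos: [0.6044, -0.0584, 0.292]
ee_rot: [3.141, -0.001, -3.014]
wrist_force: [0.8, 0.2, -2.6]
width: 0.0079
```

Run:
```python
from h import *
plan([0.6525,-0.2373,0.28],187.4)
```

```text
t 14.72 now [ 0.6044 -0.0584  0.292 ] [ 1.7997e+02 -7.0000e-02 -1.7270e+02] w 0.0079 F [ 0.78  0.18 -2.55]
shift cm [ -2.5  -18.35   1.19] rv [ 0.0005 -0.0012 -0.0018]
```

Emit:
apply_moves(
  moves=[
    [[-0.5,-4,0],[0,0,0],0],
    [[-1,-8,0],[0,0,0],0],
    [[-1.6,-12,0],[0,0,0],0],
    [[-2.2,-16,0],[0,0,0],0],
    [[-2.5,-18.3,1],[0,0,-0.002],0],
    [[-2.5,-18.3,4],[0,0,-0.002],0],
    [[-2.5,-18.3,7],[0,0,-0.002],0],
    [[-2.5,-18.3,10],[0,0,-0.002],0],
    [[-2.5,-18.3,12],[0,0,-0.002],0],
    [[-2.5,-18.3,12],[0,0,-0.002],0],
  ],
)

```text
time: 15.55
tool_pos: [0.6495, -0.2328, 0.1643]
ee_rot: [3.133, -0.012, -3.011]
wrist_force: [-1.4, 0.7, -3.5]
width: 0.008
```

Run:
```python
from h import *
c,im=wshot('w9')
plan([0.6525,-0.2373,0.1695],187.4)
u=cv2.resize(im[100:300,220:460],None,fx=3,fy=3,interpolation=cv2.INTER_CUBIC); cv2.imwrite('pics/w9z.png',u)
```

```text
t 15.6 now [ 0.6508 -0.2333  0.1679] [ 179.7    -0.44 -172.54] w 0.0082 F [ 0.78 -0.32 -2.81]
shift cm [-0.12 -0.41 -0.17] rv [ 0.0052 -0.0077  0.001 ]
```

View pics/w9z.png

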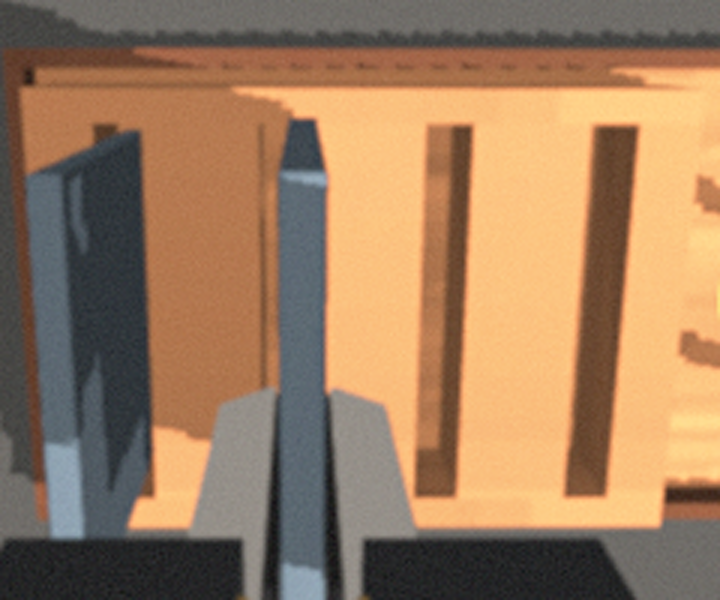

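Emit:
apply_moves(
  moves=[
    [[-0.1,-0.2,0],[0,0,0],0],
    [[-0.12,-0.4,0],[0,0,0],0],
    [[-0.12,-0.4,0],[0,0,0],0],
    [[-0.12,-0.4,0],[0,0,0],0],
    [[-0.12,-0.4,0],[0,0,0],0],
    [[-0.12,-0.4,0],[0,0,0],0],
    [[-0.12,-0.4,0],[0,0,0],0],
    [[-0.12,-0.4,0],[0,0,0],0],
    [[-0.12,-0.4,0],[0,0,0],0],
    [[-0.12,-0.4,0],[0,0,0],0],
  ],
)

```text
time: 16.43
tool_pos: [0.6544, -0.2381, 0.1724]
ee_rot: [3.141, -0.0, -3.011]
wrist_force: [0.6, 0.2, -2.3]
width: 0.0081
```

Run:
```python
from h import *
plan([0.6525,-0.2373,0.1695],187.4)
c,im=wshot('w10')
u=cv2.resize(im[100:300,220:460],None,fx=3,fy=3,interpolation=cv2.INTER_CUBIC); cv2.imwrite('pics/w10z.png',u)
```

```text
t 16.43 now [ 0.6544 -0.2381  0.1724] [ 1.7999e+02 -1.0000e-02 -1.7254e+02] w 0.0081 F [ 0.57  0.21 -2.34]
shift cm [0.18 0.1  0.29] rv [ 0.0002 -0.0001  0.001 ]
```

View pics/w10z.png

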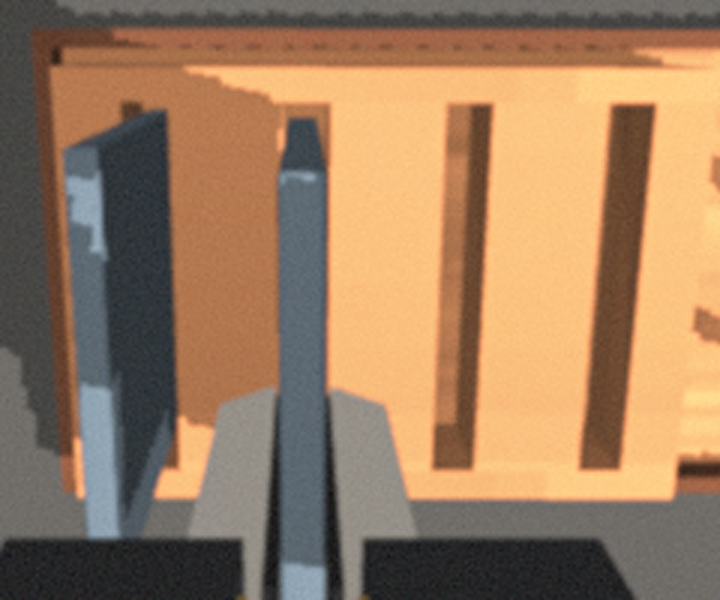

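Emit:
apply_moves(
  moves=[
    [[0.15,0.1,0],[0,0,0],0],
    [[0.15,0.1,0],[0,0,0],0],
    [[0.15,0.1,0.7],[0,0,0],0],
    [[0.15,0.1,1.5],[0,0,0],0],
    [[0.15,0.1,2.3],[0,0,0],0],
    [[0.15,0.1,3.1],[0,0,0],0],
    [[0.15,0.1,3.9],[0,0,0],0],
    [[0.15,0.1,4.6],[0,0,0],0],
    [[0.15,0.1,5.1],[0,0,0],0],
    [[0.15,0.1,5.3],[0,0,0],0],
  ],
)

```text
time: 17.32
tool_pos: [0.6523, -0.2371, 0.1177]
ee_rot: [3.14, -0.002, -3.011]
wrist_force: [-1.2, -0.3, -2.5]
width: 0.0078
```

Emit:
apply_moves(
  moves=[
    [[0,0,0],[0,0,0],0],
    [[0,0,0.05],[0,0,0],0],
    [[0,0,0.1],[0,0,0],0],
    [[0,0,0.15],[0,0,0],0],
    [[0,0,0.2],[0,0,0],0],
    [[0,0,0.25],[0,0,0],0],
    [[0,0,0.3],[0,0,0],0],
    [[0,0,0.35],[0,0,0],0],
    [[0,0,0.4],[0,0,0],0],
    [[0,0,0.4],[0,0,0],0],
  ],
)

```text
time: 18.15
tool_pos: [0.6529, -0.2373, 0.1158]
ee_rot: [-3.141, 0.0, -3.011]
wrist_force: [-0.3, 0.3, -0.8]
width: 0.0077
```

Nearly down. I creep a little further until contact, then release.

Emit:
apply_moves(
  moves=[
    [[0,0,0.04],[0,0,0],0],
    [[0,0,0.08],[0,0,0],0],
    [[0,0,0.12],[0,0,0],0],
    [[0,0,0.16],[0,0,0],0],
    [[0,0,0.16],[0,0,0],0],
    [[0,0,0.16],[0,0,0],0],
    [[0,0,0.16],[0,0,0],0],
    [[0,0,0.16],[0,0,0],0],
    [[0,0,0.16],[0,0,0],0],
    [[0,0,0.16],[0,0,0],0],
  ],
)

```text
time: 18.98
tool_pos: [0.6534, -0.2373, 0.1155]
ee_rot: [-3.141, 0.002, -3.011]
wrist_force: [0.4, 1.2, 5.2]
width: 0.0076
```

Emit:
apply_moves(
  moves=[
    [[0,0,0],[0,0,0],0.1],
    [[0,0,0],[0,0,0],0.2],
    [[0,0,0],[0,0,0],0.3],
    [[0,0,0],[0,0,0],0.35],
    [[0,0,-0.2],[0,0,0],0.35],
    [[0,0,-2],[0,0,0],0.35],
    [[0,0,-5],[0,0,0],0.35],
    [[0,0,-9],[0,0,0],0.35],
    [[0,0,-12],[0,0,0],0.35],
    [[0,0,-12],[0,0,0],0.35],
  ],
)

```text
time: 19.82
tool_pos: [0.6554, -0.2385, 0.2439]
ee_rot: [-3.133, 0.013, -3.011]
wrist_force: [-0.4, 0.2, 0.8]
width: 0.0325
```

Run:
```python
from h import *
plan([0.505,0.3562,0.17],179.65)
c,im=wshot('w11')
```

```text
t 19.82 now [ 0.6554 -0.2385  0.2439] [-179.53    0.75 -172.54] w 0.0325 F [-0.39  0.17  0.81]
shift cm [ 7.28 60.98  6.79] rv [-0.0074  0.0137  0.1363]
```

View pics/w11.png

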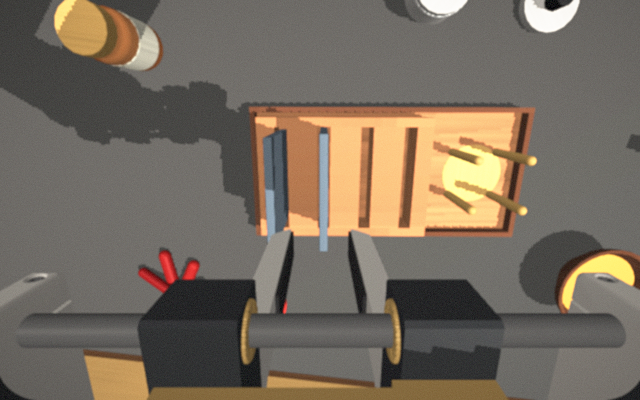

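Two slates now stand, at cols ~268 and ~324. Next is the third.

Emit:
apply_moves(
  moves=[
    [[0.3,2.5,-1],[0,0,0],0.35],
    [[0.8,6,-1],[0,0,0.02],0.35],
    [[1.3,10,-1],[0,0,0.04],0.35],
    [[1.8,14,-1],[0,0,0.06],0.35],
    [[2.3,18,-1],[0,0,0.08],0.35],
    [[2.8,22,-1],[0,0,0.1],0.35],
    [[3.3,26,-1],[0,0,0.12],0.35],
    [[3.8,30,-1],[0,0,0.135],0.35],
    [[4.2,34,-1],[0,0,0.136],0.35],
    [[4.7,38,-1],[0,0,0.136],0.35],
  ],
)

```text
time: 20.7
tool_pos: [0.5555, 0.135, 0.242]
ee_rot: [-3.141, -0.003, 3.136]
wrist_force: [0.9, -0.3, -0.8]
width: 0.0325
```

Run:
```python
from h import *
plan([0.505,0.3562,0.17],179.65)
```

```text
t 20.7 now [0.5555 0.135  0.242 ] [-1.7998e+02 -1.5000e-01  1.7965e+02] w 0.0325 F [ 0.86 -0.28 -0.85]
shift cm [ 5.16 22.09  7.2 ] rv [-0.0003 -0.0027  0.    ]
```

Emit:
apply_moves(
  moves=[
    [[1,4,0],[0,0,0],0.35],
    [[2,8,0],[0,0,0],0.35],
    [[3,12,0],[0,0,0],0.35],
    [[4,16,0],[0,0,0],0.35],
    [[4.8,20,0],[0,0,0],0.35],
    [[5.2,22.1,2],[0,0,0],0.35],
    [[5.2,22.1,5],[0,0,0],0.35],
    [[5.2,22.1,7],[0,0,0],0.35],
    [[5.2,22.1,7],[0,0,0],0.35],
    [[5.2,22.1,7],[0,0,0],0.35],
  ],
)

```text
time: 21.53
tool_pos: [0.5048, 0.354, 0.171]
ee_rot: [-3.139, -0.005, 3.136]
wrist_force: [0.6, 1.2, -0.2]
width: 0.0332
```

Run:
```python
from h import *
c,im=wshot('w12')
plan([0.505,0.3562,0.109],179.65)
```

```text
t 21.58 now [0.506  0.3544 0.1734] [-1.7996e+02 -7.0000e-02  1.7965e+02] w 0.0328 F [0.65 0.4  1.24]
shift cm [0.1  0.19 6.44] rv [-0.0006 -0.0012  0.    ]
```

View pics/w12.png

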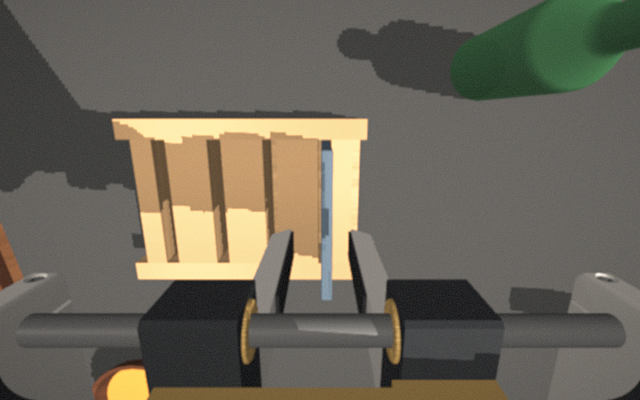

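Emit:
apply_moves(
  moves=[
    [[0.1,0.24,0],[0,0,0],0.35],
    [[0.1,0.24,1],[0,0,0],0.35],
    [[0.1,0.24,2.5],[0,0,0],0.35],
    [[0.1,0.24,4],[0,0,0],0.35],
    [[0.1,0.24,5.5],[0,0,0],0.35],
    [[0.1,0.24,6.3],[0,0,0],0.35],
    [[0.1,0.24,6.6],[0,0,0],0.35],
    [[0.1,0.24,6.6],[0,0,0],0.35],
    [[0.1,0.24,6.6],[0,0,0],0.1],
    [[0.1,0.24,6.6],[0,0,0],0],
  ],
)

```text
time: 22.42
tool_pos: [0.506, 0.3575, 0.1094]
ee_rot: [3.14, 0.002, 3.136]
wrist_force: [0.2, -0.4, 0.3]
width: 0.0228
```

Emit:
apply_moves(
  moves=[
    [[0,0,0],[0,0,0],0],
    [[0,0,0],[0,0,0],0],
    [[0,0,0],[0,0,0],0],
    [[0,0,0],[0,0,0],0],
    [[0,0,-1],[0,0,0],0],
    [[0,0,-3],[0,0,0],0],
    [[0,0,-6],[0,0,0],0],
    [[0,0,-9],[0,0,0],0],
    [[0,0,-12],[0,0,0],0],
    [[0,0,-15],[0,0,0],0],
  ],
)

```text
time: 23.25
tool_pos: [0.5046, 0.3567, 0.2589]
ee_rot: [-3.141, -0.002, 3.136]
wrist_force: [0.6, 0.3, -2.2]
width: 0.0081
```

Run:
```python
from h import *
plan([0.6465,-0.1897,0.28],187.4)
```

```text
t 23.25 now [0.5046 0.3567 0.2589] [-1.7995e+02 -9.0000e-02  1.7967e+02] w 0.0081 F [ 0.57  0.33 -2.22]
shift cm [-14.5  -54.56  -2.08] rv [-0.0009 -0.0016 -0.135 ]
```

Emit:
apply_moves(
  moves=[
    [[-0.5,-2,-2],[0,0,0],0],
    [[-1.5,-5.5,-2.5],[0,0,-0.02],0],
    [[-2.6,-9.5,-3],[0,0,-0.04],0],
    [[-3.6,-13.3,-3],[0,0,-0.06],0],
    [[-4.7,-17.2,-3],[0,0,-0.08],0],
    [[-5.8,-21,-3],[0,0,-0.1],0],
    [[-6.8,-25,-3],[0,0,-0.12],0],
    [[-7.9,-29,-3],[0,0,-0.134],0],
    [[-9,-33,-3],[0,0,-0.134],0],
    [[-10,-36.5,-3],[0,0,-0.134],0],
  ],
)

```text
time: 24.08
tool_pos: [0.6028, -0.0113, 0.2876]
ee_rot: [-3.141, -0.001, -3.015]
wrist_force: [0.4, 0.4, -2.1]
width: 0.0079
```

Run:
```python
from h import *
plan([0.6465,-0.1897,0.165],187.4)
```

```text
t 24.08 now [ 0.6028 -0.0113  0.2876] [-1.7999e+02 -9.0000e-02 -1.7272e+02] w 0.0079 F [ 0.39  0.38 -2.15]
shift cm [ -2.09 -18.25  12.26] rv [-0.0002 -0.0015 -0.0021]
```

Emit:
apply_moves(
  moves=[
    [[-0.5,-4,0],[0,0,0],0],
    [[-1,-8,0],[0,0,0],0],
    [[-1.5,-12,0],[0,0,0],0],
    [[-2,-16,0],[0,0,0],0],
    [[-2.2,-18.5,2],[0,0,-0.002],0],
    [[-2.2,-18.5,5],[0,0,-0.002],0],
    [[-2.2,-18.5,8],[0,0,-0.002],0],
    [[-2.2,-18.5,11],[0,0,-0.002],0],
    [[-2.2,-18.5,11.7],[0,0,-0.002],0],
    [[-2.2,-18.5,11.7],[0,0,-0.002],0],
  ],
)

```text
time: 24.92
tool_pos: [0.6464, -0.1885, 0.1663]
ee_rot: [3.137, -0.008, -3.012]
wrist_force: [0.2, -0.3, -3.3]
width: 0.0078
```

Emit:
apply_moves(
  moves=[
    [[0,0,0],[0,0,0],0],
    [[0,0,0],[0,0,0],0],
    [[0,0,0],[0,0,0],0],
    [[0,0,0],[0,0,0],0],
    [[0,0,0],[0,0,0],0],
    [[0,0,0],[0,0,0],0],
    [[0,0,0],[0,0,0],0],
    [[0,0,0],[0,0,0],0],
    [[0,0,0],[0,0,0],0],
    [[0,0,0],[0,0,0],0],
  ],
)

```text
time: 25.75
tool_pos: [0.6485, -0.1892, 0.1707]
ee_rot: [3.141, -0.0, -3.011]
wrist_force: [1.3, -0.3, -2.1]
width: 0.0079
```

Run:
```python
from h import *
plan([0.6465,-0.1897,0.165],187.4)
c,im=wshot('w13')
u=cv2.resize(im[100:300,220:460],None,fx=3,fy=3,interpolation=cv2.INTER_CUBIC); cv2.imwrite('pics/w13z.png',u)
```

```text
t 25.75 now [ 0.6485 -0.1892  0.1707] [ 1.7999e+02 -1.0000e-02 -1.7254e+02] w 0.0079 F [ 1.32 -0.29 -2.09]
shift cm [ 0.21 -0.03  0.57] rv [ 0.0002 -0.0002  0.001 ]
```

View pics/w13z.png

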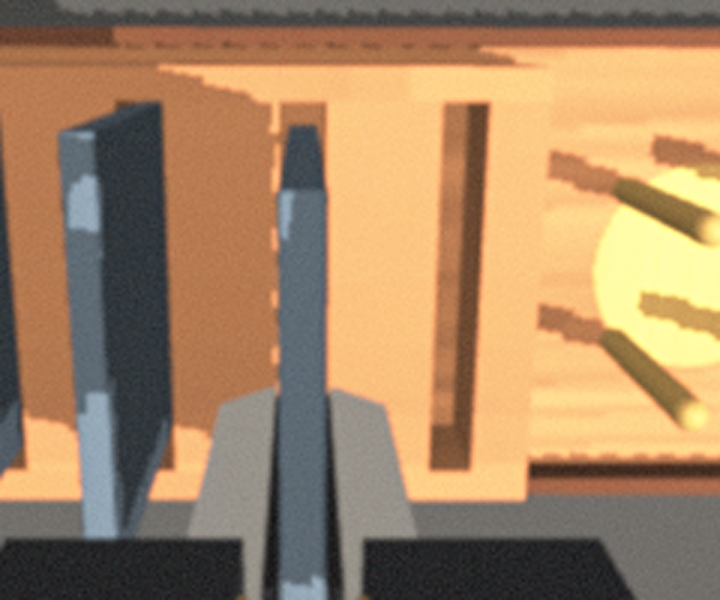

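Emit:
apply_moves(
  moves=[
    [[0.2,0,0],[0,0,0],0],
    [[0.2,0,0.2],[0,0,0],0],
    [[0.2,0,0.9],[0,0,0],0],
    [[0.2,0,1.7],[0,0,0],0],
    [[0.2,0,2.5],[0,0,0],0],
    [[0.2,0,3.3],[0,0,0],0],
    [[0.2,0,4.1],[0,0,0],0],
    [[0.2,0,4.8],[0,0,0],0],
    [[0.2,0,5.3],[0,0,0],0],
    [[0.2,0,5.5],[0,0,0],0],
  ],
)

```text
time: 26.63
tool_pos: [0.646, -0.1892, 0.1142]
ee_rot: [3.14, -0.002, -3.011]
wrist_force: [0.3, 0.4, -2.6]
width: 0.0079
```

Emit:
apply_moves(
  moves=[
    [[0,0,0],[0,0,0],0],
    [[0,0,0.05],[0,0,0],0],
    [[0,0,0.1],[0,0,0],0],
    [[0,0,0.15],[0,0,0],0],
    [[0,0,0.2],[0,0,0],0],
    [[0,0,0.25],[0,0,0],0],
    [[0,0,0.3],[0,0,0],0],
    [[0,0,0.35],[0,0,0],0],
    [[0,0,0.4],[0,0,0],0],
    [[0,0,0.4],[0,0,0],0],
  ],
)

```text
time: 27.47
tool_pos: [0.6465, -0.1894, 0.1117]
ee_rot: [3.141, -0.0, -3.011]
wrist_force: [-0.3, -0.1, -3.0]
width: 0.0077
```

Emit:
apply_moves(
  moves=[
    [[0,0,0.04],[0,0,0],0],
    [[0,0,0.08],[0,0,0],0],
    [[0,0,0.12],[0,0,0],0],
    [[0,0,0.16],[0,0,0],0],
    [[0,0,0.16],[0,0,0],0],
    [[0,0,0.16],[0,0,0],0],
    [[0,0,0.16],[0,0,0],0],
    [[0,0,0.16],[0,0,0],0],
    [[0,0,0.16],[0,0,0],0],
    [[0,0,0.16],[0,0,0],0],
  ],
)

```text
time: 28.3
tool_pos: [0.6468, -0.1894, 0.1109]
ee_rot: [-3.141, 0.001, -3.011]
wrist_force: [-1.1, 0.2, 2.2]
width: 0.0077
```

Emit:
apply_moves(
  moves=[
    [[0,0,0],[0,0,0],0.1],
    [[0,0,0],[0,0,0],0.2],
    [[0,0,0],[0,0,0],0.3],
    [[0,0,0],[0,0,0],0.35],
    [[0,0,-0.2],[0,0,0],0.35],
    [[0,0,-2],[0,0,0],0.35],
    [[0,0,-5],[0,0,0],0.35],
    [[0,0,-9],[0,0,0],0.35],
    [[0,0,-13],[0,0,0],0.35],
    [[0,0,-15],[0,0,0],0.35],
  ],
)

```text
time: 29.13
tool_pos: [0.6477, -0.1899, 0.2669]
ee_rot: [-3.138, 0.008, -3.011]
wrist_force: [0.8, -0.0, 0.9]
width: 0.0331
```

Run:
```python
from h import *
plan([0.44,-0.143,0.27],97.4)
cv2.imwrite("pics/top1.png",optics.snapshot('top')[:,:,::-1])
```

```text
t 29.13 now [ 0.6477 -0.1899  0.2669] [-179.77    0.43 -172.54] w 0.0331 F [ 0.8  -0.04  0.92]
shift cm [19.98  7.34 -0.49] rv [0.0028 0.0091 1.5718]
```

View pics/top1.png

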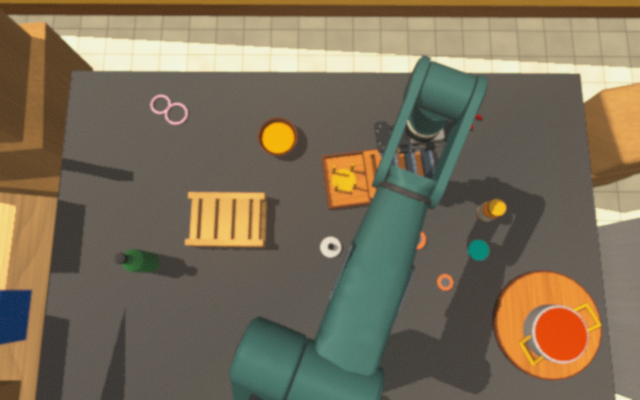

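The rack is empty. I turn the tool and head to the tin.

Emit:
apply_moves(
  moves=[
    [[2,0.7,0],[0,0,0.12],0.6],
    [[4,1.5,0],[0,0,0.24],1],
    [[7,2.5,0],[0,0,0.36],1],
    [[10,3.7,0],[0,0,0.48],1],
    [[13,4.8,0],[0,0,0.6],1],
    [[15,5.5,0],[0,0,0.72],1],
    [[17,6.2,0],[0,0,0.84],1],
    [[19,7,0],[0,0,0.96],1],
    [[20,7.3,0],[0,0,1.08],1],
    [[20,7.3,0],[0,0,1.2],1],
  ],
)

```text
time: 30.02
tool_pos: [0.437, -0.1426, 0.2609]
ee_rot: [3.141, 0.001, 2.065]
wrist_force: [0.3, 0.5, 0.6]
width: 0.0932
```

Run:
```python
from h import *
plan([0.43,-0.143,0.24],97.4)
```

```text
t 30.02 now [ 0.437  -0.1426  0.2609] [1.7997e+02 5.0000e-02 1.1834e+02] w 0.0932 F [0.28 0.47 0.65]
shift cm [ 0.3  -0.64  2.09] rv [0.0007 0.0008 0.3655]
```

Emit:
apply_moves(
  moves=[
    [[0,0,0],[0,0,0.12],1],
    [[0,0,0.3],[0,0,0.24],1],
    [[0,0,0.7],[0,0,0.36],1],
    [[0,0,1.2],[0,0,0.366],1],
    [[0,0,1.7],[0,0,0.366],1],
    [[0,0,2],[0,0,0.366],1],
    [[0,0,2],[0,0,0.366],1],
    [[0,0,2],[0,0,0.366],1],
    [[0,0,2],[0,0,0.366],1],
    [[0,0,2],[0,0,0.366],1],
  ],
)

```text
time: 30.85
tool_pos: [0.4389, -0.1431, 0.2406]
ee_rot: [3.141, 0.0, 1.706]
wrist_force: [-1.0, 0.2, -0.7]
width: 0.094
```

Run:
```python
from h import *
plan([0.43,-0.143,0.24],97.4)
wshot('w14')
```

```text
t 30.85 now [ 0.4389 -0.1431  0.2406] [1.7997e+02 1.0000e-02 9.7760e+01] w 0.094 F [-0.95  0.2  -0.75]
shift cm [ 0.13 -0.89  0.06] rv [0.0005 0.0002 0.0064]
```

View pics/w14.png

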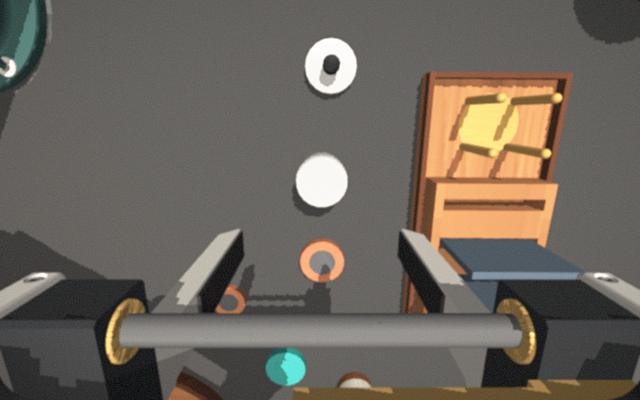

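This view shows the lid (331,66), tin (322,181), larger copper spacer (322,261), smaller copper ring (231,300) and cradle posts with tops at (501,98), (556,99), (493,153) and (545,153).

```bash
cat > parts.py <<'E'
from h import *
import sys
n=sys.argv[1]; im=cv2.imread(f'pics/{n}.png'); d=np.load(f'{n}.npz'); C=(d['K'],d['R'],d['t'])
hsv=cv2.cvtColor(im,cv2.COLOR_BGR2HSV)
m=((hsv[:,:,1]<60)&(hsv[:,:,2]>165)).astype('uint8')*255
cs,_=cv2.findContours(m,cv2.RETR_EXTERNAL,cv2.CHAIN_APPROX_NONE)
for c in cs:
    if cv2.contourArea(c)>800:
        M=cv2.fitEllipse(cv2.convexHull(c))
        print('grey',np.round(M[0],1),np.round(M[1],1),[onz(C,[M[0]],z)[0][:2].round(4).tolist() for z in (.012,.046)])
m=cv2.inRange(hsv,(3,90,120),(18,255,255))
cs,_=cv2.findContours(m,cv2.RETR_EXTERNAL,cv2.CHAIN_APPROX_NONE)
for c in cs:
    if 400<cv2.contourArea(c)<4000:
        M=cv2.fitEllipse(c); print('orange',np.round(M[0],1),np.round(M[1],1),onz(C,[M[0]],0.014)[0][:2].round(4))
E
python3 parts.py w14
python3 - <<'E'
from h import *
im=cv2.imread('pics/w14.png'); d=np.load('w14.npz'); C=(d['K'],d['R'],d['t'])
u=cv2.resize(im[70:220,410:590],None,fx=4,fy=4,interpolation=cv2.INTER_CUBIC); cv2.imwrite('pics/w14z.png',u)
E
```

```text
grey [434.8 261.6] [19.3 95.2] [[0.6076, -0.2398], [0.592, -0.2249]]
grey [204.3 266.4] [23.3 98.4] [[0.2975, -0.2891], [0.3087, -0.27]]
grey [321.4 180.3] [52.  53.2] [[0.4395, -0.149], [0.4385, -0.1419]]
grey [330.4  65.2] [52.  55.9] [[0.4315, -0.0135], [0.4311, -0.0182]]
orange [321.7 260.3] [42.8 44.4] [ 0.4548 -0.2575]
```

View pics/w14z.png

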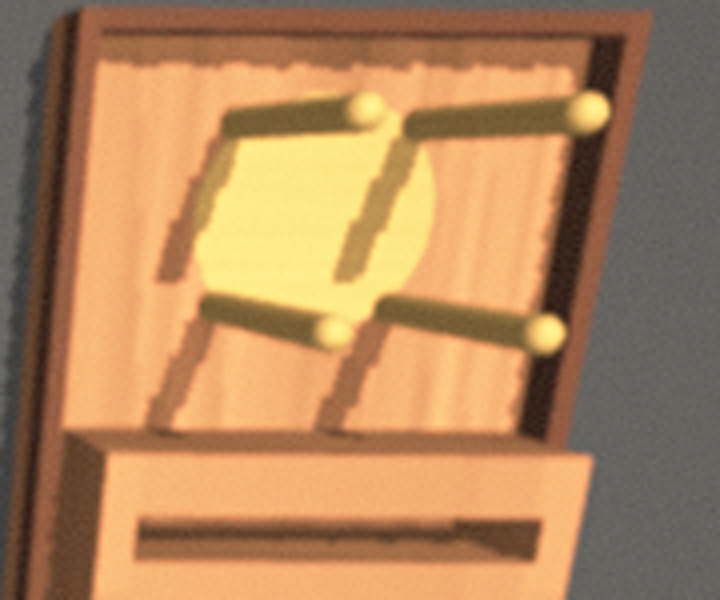

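The spacer has already been knocked: it is now at about (0.455,-0.258) and was near (0.434,-0.315). I'll compute the cradle centre from the post tops and the tin grasp.

Run:
```python
from h import *
d=np.load('w14.npz'); C=(d['K'],d['R'],d['t'])
f=lambda q:(np.array(q)+.5)/4-.5+[410,70]
W=onz(C,f([[364,110],[587,112],[333,330],[543,333]]),0.086)[:,:2];print(W.round(4),W.mean(0).round(4))
e=W[1]-W[0];print(np.degrees(np.arctan2(e[1],e[0])))
a=np.radians(7.4); s=np.array([.6526,-.2373]); print('from slots',s+np.array([-np.sin(a),np.cos(a)])*(108+79)/1000)
W=onz(C,f([[435,117+3],[230,124],[207,305],[388,305]]),0.012)[:,:2];print(W)
plan([.4385,-.1419,.042],97.4)
```

```text
[[ 0.5966 -0.0298]
 [ 0.6498 -0.023 ]
 [ 0.6038 -0.0819]
 [ 0.6563 -0.0755]] [ 0.6266 -0.0525]
7.270466720361636
from slots [ 0.62851522 -0.05185749]
[[ 0.65749407 -0.02090359]
 [ 0.59761292 -0.03020469]
 [ 0.60419331 -0.08295031]
 [ 0.6593404  -0.0754397 ]]
t 30.9 now [ 0.439  -0.1431  0.2406] [1.7997e+02 2.0000e-02 9.7750e+01] w 0.0942 F [0.29 0.38 0.52]
shift cm [ 0.13 -0.04 19.86] rv [0.0006 0.0003 0.0062]
```

Emit:
apply_moves(
  moves=[
    [[0.1,0,2],[0,0,0.006],1],
    [[0.13,-0.04,5],[0,0,0.006],1],
    [[0.13,-0.04,9],[0,0,0.006],1],
    [[0.13,-0.04,13],[0,0,0.006],1],
    [[0.13,-0.04,16],[0,0,0.006],1],
    [[0.13,-0.04,18.5],[0,0,0.006],1],
    [[0.13,-0.04,20.2],[0,0,0.006],1],
    [[0.13,-0.04,21],[0,0,0.006],1],
    [[0.13,-0.04,21.2],[0,0,0.006],1],
    [[0.13,-0.04,21.2],[0,0,0.006],1],
  ],
)

```text
time: 31.73
tool_pos: [0.4385, -0.1419, 0.0285]
ee_rot: [3.141, 0.0, 1.7]
wrist_force: [0.2, 0.6, 0.5]
width: 0.0939
```

Run:
```python
from h import *
plan([.4385,-.1419,.029],97.4)
wshot('w15')
```

```text
t 31.73 now [ 0.4385 -0.1419  0.0285] [179.99   0.    97.4 ] w 0.0939 F [0.24 0.61 0.46]
shift cm [ 0.   -0.   -0.05] rv [ 0.0002  0.     -0.0001]
```

View pics/w15.png

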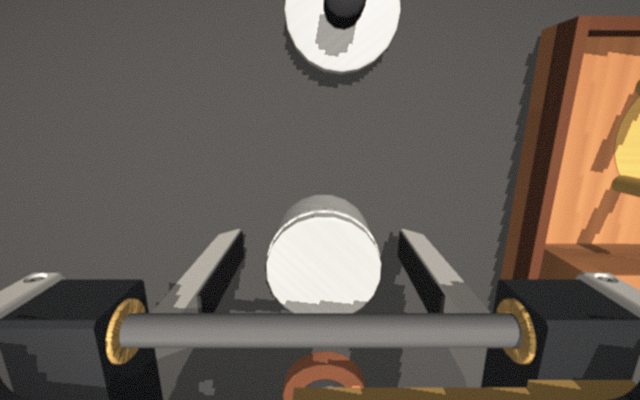

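Run:
```python
from h import *
d=np.load('w15.npz'); C=(d['K'],d['R'],d['t'])
# ellipse: left 267, right 381 at row ~262
print(onz(C,[[267,262],[381,262],[324,262]],.046).round(4), proj(C,[[.4385,-.1419,.046]]))
```

```text
[[ 0.4096 -0.1426  0.046 ]
 [ 0.4672 -0.1352  0.046 ]
 [ 0.4384 -0.1389  0.046 ]] [[323.40113533 267.32001456]]
```

Emit:
apply_moves(
  moves=[
    [[0.15,0,0],[0,0,0],0.7],
    [[0.15,0,0],[0,0,0],0.5],
    [[0.15,0,0],[0,0,0],0.3],
    [[0.15,0,0],[0,0,0],0.3],
    [[0.15,0,0],[0,0,0],0.3],
    [[0.15,0,0],[0,0,0],0.3],
    [[0.15,0,-1],[0,0,0],0.3],
    [[0.15,0,-3],[0,0,0],0.3],
    [[0.15,0,-6],[0,0,0],0.3],
    [[0.15,0,-10],[0,0,0],0.3],
  ],
)

```text
time: 32.62
tool_pos: [0.4354, -0.1391, 0.1264]
ee_rot: [-3.135, -0.004, 1.7]
wrist_force: [1.2, -0.2, -2.0]
width: 0.0594
```

Run:
```python
from h import *
plan([.6275,-.052,.20],97.4)
```

```text
t 32.62 now [ 0.4354 -0.1391  0.1264] [-179.6    -0.25   97.39] w 0.0594 F [ 1.21 -0.21 -2.  ]
shift cm [ 6.2  20.12 -7.47] rv [-0.007  -0.0044 -0.0002]
```

Emit:
apply_moves(
  moves=[
    [[0,0.5,-3],[0,0,0],0.3],
    [[0.5,2,-6],[0,0,0],0.3],
    [[1.5,5,-7],[0,0,0],0.3],
    [[2.7,9,-7],[0,0,0],0.3],
    [[4,13,-7],[0,0,0],0.3],
    [[5,16.5,-7],[0,0,0],0.3],
    [[5.8,19,-7],[0,0,0],0.3],
    [[6,20,-7],[0,0,0],0.3],
    [[6,20,-7],[0,0,0],0.3],
    [[6,20,-7],[0,0,0],0.3],
  ],
)

```text
time: 33.45
tool_pos: [0.6282, -0.0549, 0.1975]
ee_rot: [-3.139, -0.0, 1.7]
wrist_force: [0.5, -0.6, -1.3]
width: 0.0594
```

Emit:
apply_moves(
  moves=[
    [[0,0,0],[0,0,0],0.3],
    [[0,0,0],[0,0,0],0.3],
    [[0,0,0],[0,0,0],0.3],
    [[0,0,0],[0,0,0],0.3],
    [[0,0,0],[0,0,0],0.3],
    [[0,0,0],[0,0,0],0.3],
    [[0,0,0],[0,0,0],0.3],
    [[0,0,0],[0,0,0],0.3],
    [[0,0,0],[0,0,0],0.3],
    [[0,0,0],[0,0,0],0.3],
  ],
)

```text
time: 34.28
tool_pos: [0.6286, -0.0551, 0.1982]
ee_rot: [-3.142, -0.0, 1.7]
wrist_force: [0.1, -0.2, -1.1]
width: 0.0595
```

Run:
```python
from h import *
plan([.6275,-.052,.20],97.4)
c,im=wshot('w16')
```

```text
t 34.28 now [ 0.6286 -0.0551  0.1982] [-1.800e+02 -1.000e-02  9.739e+01] w 0.0595 F [ 0.1  -0.22 -1.06]
shift cm [ 0.32 -0.07 -0.18] rv [-0.     -0.0001 -0.0001]
```

View pics/w16.png

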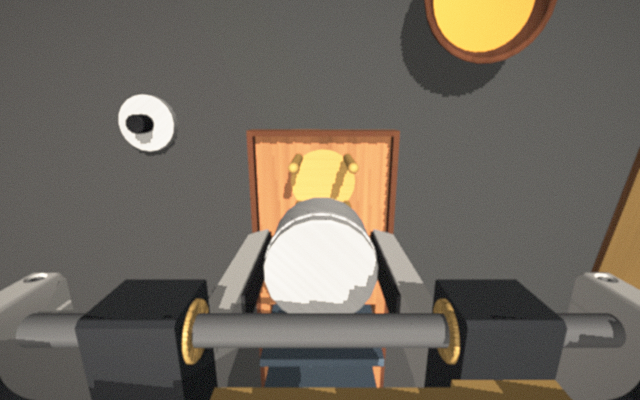

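Run:
```python
from h import *
im=cv2.imread('pics/w16.png'); d=np.load('w16.npz'); C=(d['K'],d['R'],d['t'])
u=cv2.resize(im[125:345,240:400],None,fx=4,fy=4,interpolation=cv2.INTER_CUBIC)
cv2.imwrite('pics/w16z.png',u[:600])
m=(im.min(2)>175).astype('uint8')*255; m[:,:255]=0;m[:,385:]=0;m[:190]=0
cs,_=cv2.findContours(m,cv2.RETR_EXTERNAL,cv2.CHAIN_APPROX_NONE); c=max(cs,key=cv2.contourArea)
print(cv2.boundingRect(c),cv2.fitEllipse(cv2.convexHull(c)))
```

```text
(264, 212, 112, 92) ((318.167236328125, 261.6823425292969), (97.16703796386719, 114.27008819580078), 72.26848602294922)
```

View pics/w16z.png

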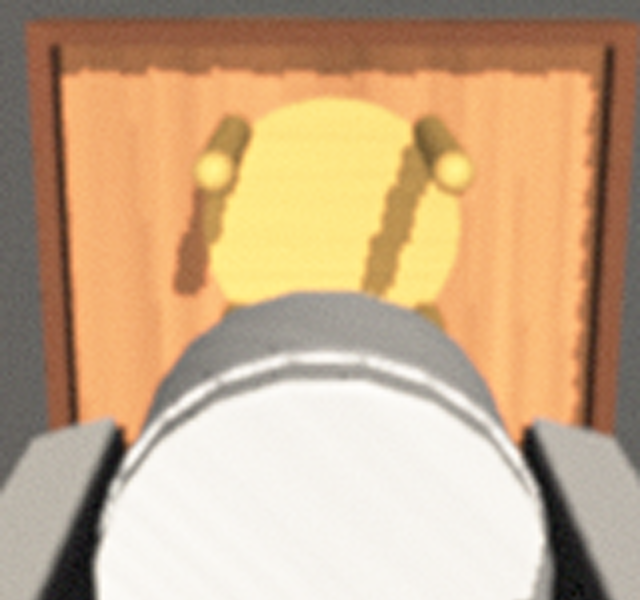

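Run:
```python
from h import *
d=np.load('w16.npz'); C=(d['K'],d['R'],d['t'])
f=lambda q:(np.array(q)+.5)/4-.5+[240,125]
a=np.radians(7.4); ex=np.array([np.cos(a),np.sin(a)]); ey=np.array([-np.sin(a),np.cos(a)])
P=onz(C,f([[214,170],[455,170]]),.086)[:,:2]; print(P, np.linalg.norm(P[1]-P[0]),np.degrees(np.arctan2(*(P[1]-P[0])[::-1])))
w=P.mean(0)-.027*ey; print('well',w)
T=onz(C,f([[330,378],[330,350]]),.2157)[:,:2]; tcp=np.array([.6286,-.0551])
print('tin far edge rel tcp (ex,ey)',[( (t-tcp)@ex,(t-tcp)@ey) for t in T])
S=onz(C,f([[100,540],[548,540]]),.2157)[:,:2];print([( (t-tcp)@ex,(t-tcp)@ey) for t in S])
# bottom edge of tin far side row ~ 290 zoom
T=onz(C,f([[335,290]]),.1697)[:,:2];print([( (t-tcp)@ex,(t-tcp)@ey) for t in T])
# yellow disc center (zoom 335, top 97)
```

```text
[[ 0.59933129 -0.02830108]
 [ 0.65200336 -0.02146912]] 0.05311329925042523 7.390427361371034
well [ 0.62914481 -0.05166022]
tin far edge rel tcp (ex,ey) [(np.float64(-0.0006375924498534771), np.float64(0.026097225952556657)), (np.float64(-0.0006418420665899849), np.float64(0.029696179592782434))]
[(np.float64(-0.029862958187826024), np.float64(0.004382183601731506)), (np.float64(0.027111527239324043), np.float64(0.004375055333979268))]
[(np.float64(0.00037784083847057373), np.float64(0.025106430294170267))]
```

Run:
```python
from h import *
im=cv2.imread('pics/w14.png'); 
cv2.imwrite('pics/tip.png',cv2.resize(im[220:290,190:270],None,fx=8,fy=8,interpolation=cv2.INTER_CUBIC))
d=np.load('w14.npz'); C=(d['K'],d['R'],d['t'])
R=Ro.from_euler('xyz',np.radians([179.97,.01,97.76])); p=np.array([.4389,-.1431,.2406])
for x in (8,-8):
  for y in (-47,47): print(x,y,proj(C,[p+R.apply(np.array([x,y,14])/1000)]).round(1))
```

```text
8 -47 [[244.7 230.7]]
8 47 [[401.1 230.7]]
-8 -47 [[246.4 255.2]]
-8 47 [[399.3 255.2]]
```

View pics/tip.png

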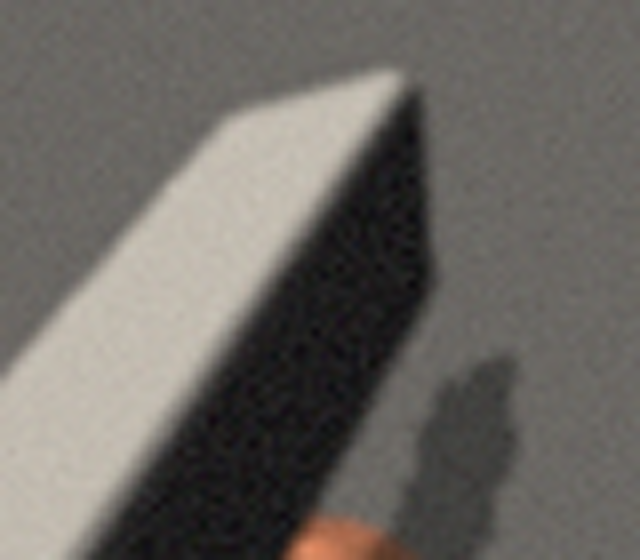

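Run:
```python
from h import *
plan([.6294,-.0500,.124],97.4)
```

```text
t 34.33 now [ 0.6287 -0.0551  0.1982] [-1.800e+02 -1.000e-02  9.739e+01] w 0.0598 F [-0.27 -0.16 -2.23]
shift cm [0.49 0.14 7.42] rv [-0.0001 -0.0001 -0.0001]
```

Emit:
apply_moves(
  moves=[
    [[0.3,0.1,0],[0,0,0],0.3],
    [[0.49,0.14,1],[0,0,0],0.3],
    [[0.49,0.14,3],[0,0,0],0.3],
    [[0.49,0.14,5],[0,0,0],0.3],
    [[0.49,0.14,6.5],[0,0,0],0.3],
    [[0.49,0.14,7.2],[0,0,0],0.3],
    [[0.49,0.14,7.4],[0,0,0],0.3],
    [[0.49,0.14,7.4],[0,0,0],0.3],
    [[0.49,0.14,7.4],[0,0,0],0.3],
    [[0.49,0.14,7.4],[0,0,0],0.3],
  ],
)

```text
time: 35.17
tool_pos: [0.6303, -0.0501, 0.1259]
ee_rot: [3.139, 0.001, 1.7]
wrist_force: [-0.0, 0.3, -1.4]
width: 0.0598
```

Run:
```python
from h import *
plan([.6294,-.0500,.124],97.4)
c,im=wshot('w17')
u=cv2.resize(im[130:330,220:420],None,fx=3,fy=3,interpolation=cv2.INTER_CUBIC)
cv2.imwrite('pics/w17z.png',u)
```

```text
t 35.17 now [ 0.6303 -0.0501  0.1259] [1.7984e+02 4.0000e-02 9.7390e+01] w 0.0598 F [-0.02  0.35 -1.44]
shift cm [ 0.03 -0.09  0.19] rv [ 0.0028  0.0008 -0.0001]
```

View pics/w17z.png

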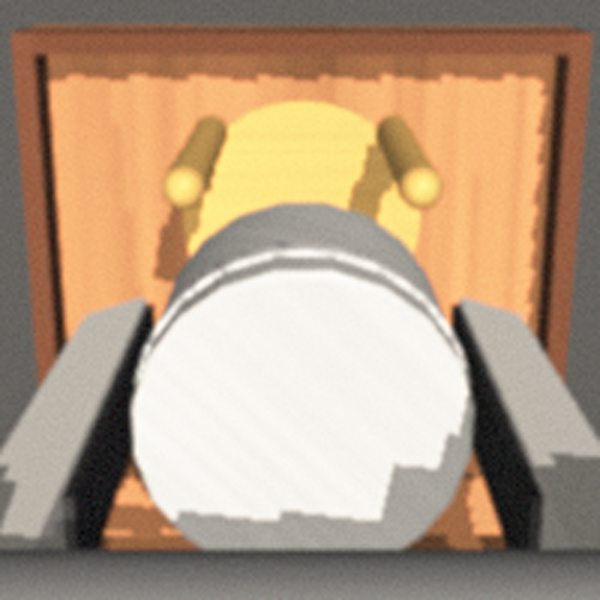

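Run:
```python
from h import *
d=np.load('w17.npz'); C=(d['K'],d['R'],d['t'])
f=lambda q:(np.array(q)+.5)/3-.5+[220,130]
a=np.radians(7.4); ex=np.array([np.cos(a),np.sin(a)]); ey=np.array([-np.sin(a),np.cos(a)]); tcp=np.array([.6303,-.0501])
P=onz(C,f([[184,186],[420,187]]),.086)[:,:2]; print('posts rel',[((t-tcp)@ex,(t-tcp)@ey) for t in P])
T=onz(C,f([[302,205]]),.0974)[:,:2];print('tin bottom far',[((t-tcp)@ex,(t-tcp)@ey) for t in T])
T=onz(C,f([[302,270],[302,248]]),.1434)[:,:2];print('tin top far',[((t-tcp)@ex,(t-tcp)@ey) for t in T])
T=onz(C,f([[132,400],[472,400]]),.1434)[:,:2];print('sides',[((t-tcp)@ex,(t-tcp)@ey) for t in T])
```

```text
posts rel [(np.float64(-0.027650881683776097), np.float64(0.025768720459601095)), (np.float64(0.024695502258932276), np.float64(0.0254944732737535))]
tin bottom far [(np.float64(-0.001517144048869497), np.float64(0.02444006482822065))]
tin top far [(np.float64(-0.0016225684550769995), np.float64(0.025764348175124848)), (np.float64(-0.0016213716600284981), np.float64(0.02953731197800031))]
sides [(np.float64(-0.030526717811783503), np.float64(0.0024844987707738856)), (np.float64(0.027297658500557164), np.float64(0.002393949389820869))]
```

Emit:
apply_moves(
  moves=[
    [[0,0,0.5],[0,0,0],0.3],
    [[0,0,1],[0,0,0],0.3],
    [[0,0,1.4],[0,0,0],0.3],
    [[0,0,1.7],[0,0,0],0.3],
    [[0,0,2],[0,0,0],0.3],
    [[0,0,2.3],[0,0,0],0.3],
    [[0,0,2.6],[0,0,0],0.3],
    [[0,0,2.9],[0,0,0],0.3],
    [[0,0,3.2],[0,0,0],0.3],
    [[0,0,3.5],[0,0,0],0.3],
  ],
)

```text
time: 36.05
tool_pos: [0.6294, -0.05, 0.089]
ee_rot: [3.141, -0.0, 1.7]
wrist_force: [0.7, -0.1, -1.9]
width: 0.0598
```

Run:
```python
from h import *
plan([.6303,-.0501,.0405],97.4)
c,im=wshot('w18')
u=cv2.resize(im[130:330,220:420],None,fx=3,fy=3,interpolation=cv2.INTER_CUBIC)
cv2.imwrite('pics/w18z.png',u)
```

```text
t 36.05 now [ 0.6294 -0.05    0.089 ] [179.99  -0.    97.4 ] w 0.0598 F [ 0.74 -0.06 -1.91]
shift cm [-0.02  0.08  4.85] rv [ 0.0001 -0.0001 -0.0001]
```

View pics/w18z.png

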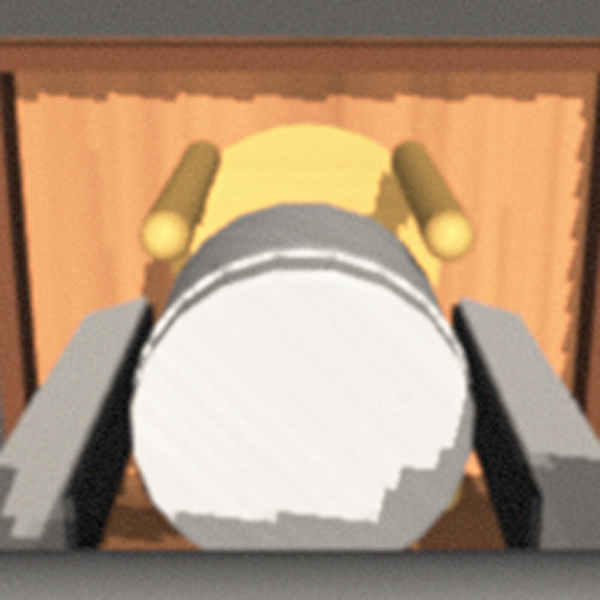

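Emit:
apply_moves(
  moves=[
    [[0,0.08,0.5],[0,0,0],0.3],
    [[0,0.08,1],[0,0,0],0.3],
    [[0,0.08,1.5],[0,0,0],0.3],
    [[0,0.08,2],[0,0,0],0.3],
    [[0,0.08,2.5],[0,0,0],0.3],
    [[0,0.08,3],[0,0,0],0.3],
    [[0,0.08,3.5],[0,0,0],0.3],
    [[0,0.08,4],[0,0,0],0.3],
    [[0,0.08,4.3],[0,0,0],0.3],
    [[0,0.08,4.5],[0,0,0],0.3],
  ],
)

```text
time: 36.93
tool_pos: [0.6299, -0.0499, 0.0435]
ee_rot: [-3.141, -0.0, 1.7]
wrist_force: [0.1, -0.9, -1.7]
width: 0.0597
```

Emit:
apply_moves(
  moves=[
    [[0,0,0.05],[0,0,0],0.3],
    [[0,0,0.1],[0,0,0],0.3],
    [[0,0,0.15],[0,0,0],0.3],
    [[0,0,0.2],[0,0,0],0.3],
    [[0,0,0.25],[0,0,0],0.3],
    [[0,0,0.3],[0,0,0],0.3],
    [[0,0,0.35],[0,0,0],0.3],
    [[0,0,0.4],[0,0,0],0.3],
    [[0,0,0.4],[0,0,0],0.3],
    [[0,0,0.4],[0,0,0],0.3],
  ],
)

```text
time: 37.77
tool_pos: [0.6303, -0.0499, 0.0407]
ee_rot: [3.141, -0.0, 1.7]
wrist_force: [-2.2, 0.1, 1.2]
width: 0.0596
```

Emit:
apply_moves(
  moves=[
    [[0,0,0],[0,0,0],0.7],
    [[0,0,0],[0,0,0],0.78],
    [[0,0,0],[0,0,0],0.78],
    [[0,0,0],[0,0,0],0.78],
    [[0,0,-1],[0,0,0],0.78],
    [[0,0,-4],[0,0,0],0.78],
    [[0,0,-8],[0,0,0],0.78],
    [[0,0,-12],[0,0,0],0.78],
    [[0,0,-16],[0,0,0],0.78],
    [[0,0,-18],[0,0,0],0.78],
  ],
)

```text
time: 38.6
tool_pos: [0.6319, -0.0502, 0.2281]
ee_rot: [3.132, 0.003, 1.7]
wrist_force: [-0.4, 0.0, 0.8]
width: 0.0734
```

```bash
python3 - <<'E'
from h import *
plan([.456,-.2575,.17],97.4)
c,im=wshot('w19')
E
python3 parts.py w19
```

```text
t 38.6 now [ 0.6319 -0.0502  0.2281] [1.7944e+02 1.7000e-01 9.7390e+01] w 0.0734 F [-0.39  0.03  0.82]
shift cm [-18.28 -20.17   5.66] rv [ 0.0098  0.0029 -0.0001]
grey [411.6 259.7] [22.9 77.7] [[0.7659, -0.1447], [0.7528, -0.1295]]
grey [226.1 267.8] [24.9 97.5] [[0.5245, -0.1865], [0.5329, -0.1676]]
grey [317.4 186.4] [54.9 57.6] [[0.6302, -0.0619], [0.6292, -0.0541]]
grey [153.5 124.8] [49.5 55.7] [[0.4317, -0.0132], [0.4484, -0.0097]]
orange [519.1 385.7] [ 12.  114.6] [ 0.9666 -0.3256]
orange [466.7  12.9] [100.4 113.4] [0.7647 0.1476]
```

View pics/w19.png

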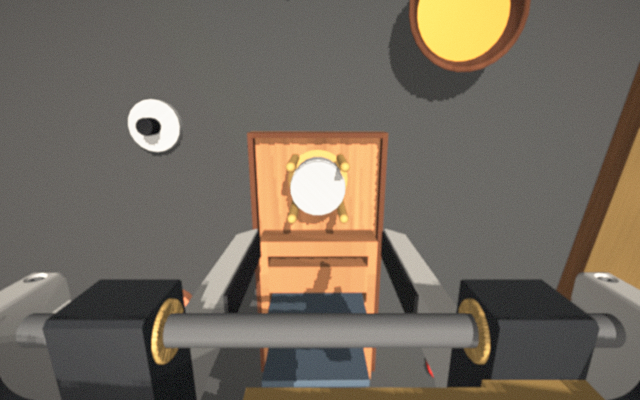

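The tin sits between the four posts at (318,186). On to the spacer.

Emit:
apply_moves(
  moves=[
    [[-1.5,-2,0],[0,0,0],0.9],
    [[-4,-5,0],[0,0,0],1],
    [[-7,-8,0],[0,0,0],1],
    [[-9.5,-11,0],[0,0,0],1],
    [[-12,-14,0.5],[0,0,0],1],
    [[-14.5,-17,1.5],[0,0,0],1],
    [[-16.5,-19,3],[0,0,0],1],
    [[-18,-20,5],[0,0,0],1],
    [[-18,-20,6],[0,0,0],1],
    [[-18,-20,6],[0,0,0],1],
  ],
)

```text
time: 39.48
tool_pos: [0.4532, -0.2536, 0.1574]
ee_rot: [-3.138, -0.004, 1.698]
wrist_force: [0.2, 0.2, 0.1]
width: 0.0942
```

Emit:
apply_moves(
  moves=[
    [[0,0,0],[0,0,0],1],
    [[0,0,0],[0,0,0],1],
    [[0,0,0],[0,0,0],1],
    [[0,0,0],[0,0,0],1],
    [[0,0,0],[0,0,0],1],
    [[0,0,0],[0,0,0],1],
    [[0,0,0],[0,0,0],1],
    [[0,0,0],[0,0,0],1],
    [[0,0,0],[0,0,0],1],
    [[0,0,0],[0,0,0],1],
  ],
)

```text
time: 40.32
tool_pos: [0.455, -0.2542, 0.1602]
ee_rot: [3.142, -0.0, 1.7]
wrist_force: [0.7, -0.0, -0.5]
width: 0.0938
```

```bash
python3 - <<'E'
from h import *
plan([.456,-.2575,.017],97.4)
c,im=wshot('w20')
E
python3 parts.py w20
python3 - <<'E'
from h import *
d=np.load('w19.npz'); C=(d['K'],d['R'],d['t'])
im=cv2.imread('pics/w19.png'); cv2.imwrite('pics/w19z.png',cv2.resize(im[130:250,240:400],None,fx=5,fy=5,interpolation=cv2.INTER_CUBIC))
E
```

```text
t 40.32 now [ 0.455  -0.2542  0.1602] [ 1.800e+02 -1.000e-02  9.738e+01] w 0.0938 F [ 0.7  -0.02 -0.54]
shift cm [-0.34  0.06 14.32] rv [ 0.     -0.0001 -0.0003]
grey [368.8 375.3] [37.  46.3] [[0.5407, -0.4738], [0.5302, -0.4418]]
grey [282.4 337.3] [ 13.9 331.7] [[0.4321, -0.4334], [0.4334, -0.4058]]
grey [434.8 261.9] [20.6 94.2] [[0.5862, -0.3169], [0.5708, -0.3019]]
grey [204.9 264.6] [37.3 91.3] [[0.3397, -0.3521], [0.351, -0.3333]]
orange [194.3 247.9] [26.5 40.1] [ 0.3286 -0.3329]
orange [321.3 195.9] [58.2 58.9] [ 0.4549 -0.259 ]
```

View pics/w20.png

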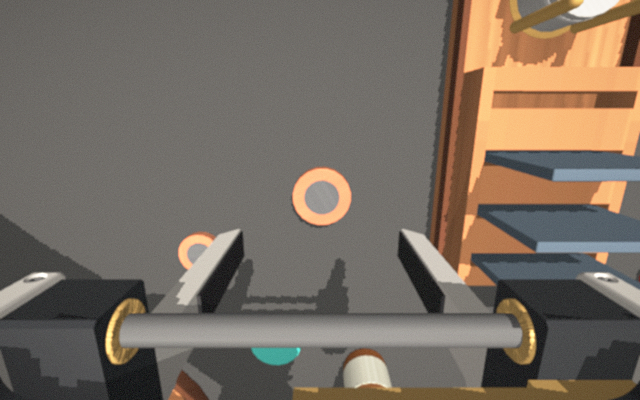

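View pics/w19z.png

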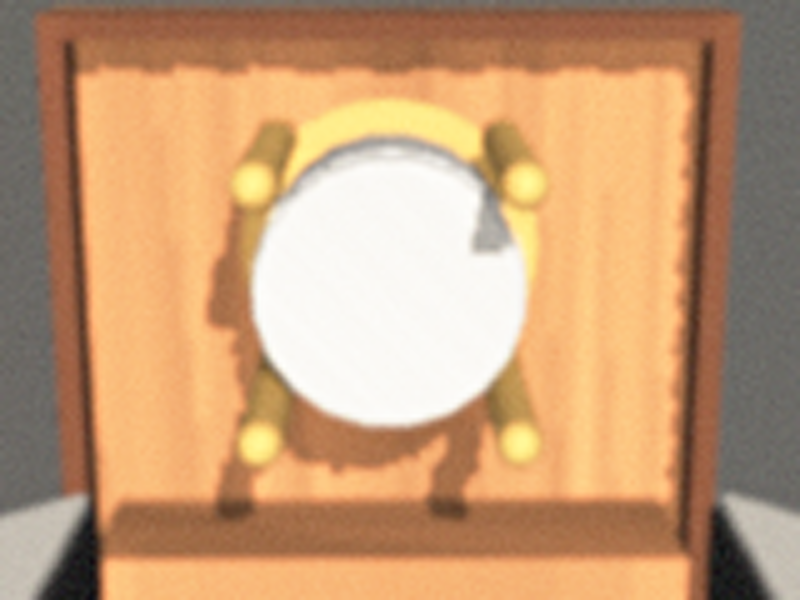

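Run:
```python
from h import *
d=np.load('w19.npz'); C=(d['K'],d['R'],d['t'])
f=lambda q:(np.array(q)+.5)/5-.5+[240,130]
P=onz(C,f([[252,184],[525,184],[260,441],[519,440]]),.086)[:,:2];print(P,P.mean(0))
T=onz(C,f([[389,158],[389,427],[252,290],[527,290]]),.058)[:,:2];print(T,(T[0]+T[1])/2,(T[2]+T[3])/2)
```

```text
[[ 0.59900462 -0.02852712]
 [ 0.65183716 -0.02176153]
 [ 0.60607657 -0.08086212]
 [ 0.65845558 -0.07402711]] [ 0.62884348 -0.05129447]
[[ 0.6253936  -0.02424234]
 [ 0.6329523  -0.08371812]
 [ 0.59957938 -0.05648876]
 [ 0.6587175  -0.04895622]] [ 0.62917295 -0.05398023] [ 0.62914844 -0.05272249]
```

Emit:
apply_moves(
  moves=[
    [[-0.2,0,1],[0,0,0],1],
    [[-0.47,0,3],[0,0,0],1],
    [[-0.47,0,6],[0,0,0],1],
    [[-0.47,0,9],[0,0,0],1],
    [[-0.47,0,11.5],[0,0,0],1],
    [[-0.47,0,13],[0,0,0],1],
    [[-0.47,0,13.8],[0,0,0],1],
    [[-0.47,0,14.2],[0,0,0],1],
    [[-0.47,0,14.3],[0,0,0],1],
    [[-0.47,0,14.3],[0,0,0],1],
  ],
)

```text
time: 41.2
tool_pos: [0.4562, -0.2593, 0.018]
ee_rot: [3.14, 0.001, 1.7]
wrist_force: [0.5, -0.8, -0.0]
width: 0.0941
```

```bash
python3 - <<'E'
from h import *
plan([.455,-.259,.017],97.4)
c,im=wshot('w21')
E
python3 parts.py w21
```

```text
t 41.2 now [ 0.4562 -0.2593  0.018 ] [1.7994e+02 5.0000e-02 9.7390e+01] w 0.0941 F [ 0.47 -0.76 -0.02]
shift cm [ 0.04 -0.11  0.1 ] rv [ 0.0011  0.001  -0.0002]
grey [271.4 337.5] [ 14.5 304.4] [[0.4317, -0.324], [0.4343, -0.2961]]
grey [435.4 262.5] [20.1 96.8] [[0.5232, -0.2596], [0.5076, -0.2445]]
grey [201.2 269.4] [ 23.6 109.4] [[0.3861, -0.2819], [0.3977, -0.2623]]
orange [626.1 241.4] [ 28.4 160.1] [ 0.6279 -0.2318]
orange [589.8 125.2] [ 46.1 318.7] [ 0.5844 -0.1719]
```

View pics/w21.png

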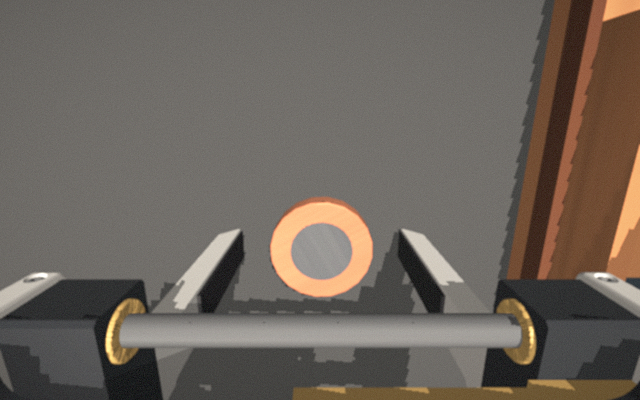

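Run:
```python
from h import *
d=np.load('w21.npz'); C=(d['K'],d['R'],d['t'])
im=cv2.imread('pics/w21.png'); hsv=cv2.cvtColor(im,cv2.COLOR_BGR2HSV)
m=cv2.inRange(hsv,(3,60,150),(22,255,255)); m[:,:250]=0;m[:,390:]=0
cs,_=cv2.findContours(m,cv2.RETR_EXTERNAL,cv2.CHAIN_APPROX_NONE);c=max(cs,key=cv2.contourArea);M=cv2.fitEllipse(c);print(M,cv2.boundingRect(c))
print(onz(C,[M[0]],.014),proj(C,[[.4562,-.2593,.014]]))
```

```text
((321.2882995605469, 247.23411560058594), (99.44302368164062, 102.01155853271484), 80.24564361572266) (270, 197, 103, 101)
[[ 0.45492649 -0.25771204  0.014     ]] [[323.11986371 250.01759026]]
```

Emit:
apply_moves(
  moves=[
    [[0.1,0,0],[0,0,0],0.7],
    [[0.1,0,0],[0,0,0],0.5],
    [[0.1,0,0],[0,0,0],0.3],
    [[0.1,0,0],[0,0,0],0.3],
    [[0.1,0,0],[0,0,0],0.3],
    [[0.1,0,0],[0,0,0],0.3],
    [[0.1,0,-1],[0,0,0],0.3],
    [[0.1,0,-3],[0,0,0],0.3],
    [[0.1,0,-6],[0,0,0],0.3],
    [[0.1,0,-10],[0,0,0],0.3],
  ],
)

```text
time: 42.08
tool_pos: [0.4534, -0.2563, 0.1155]
ee_rot: [-3.136, -0.005, 1.7]
wrist_force: [1.2, -0.1, -1.8]
width: 0.0594
```

Run:
```python
from h import *
plan([.6298,-.0512,.20],97.4)
c,im=wshot('w22')
```

```text
t 42.08 now [ 0.4534 -0.2563  0.1155] [-179.68   -0.3    97.39] w 0.0594 F [ 1.2  -0.06 -1.84]
shift cm [18.12 20.09 -8.47] rv [-0.0055 -0.0053 -0.0002]
```

View pics/w22.png

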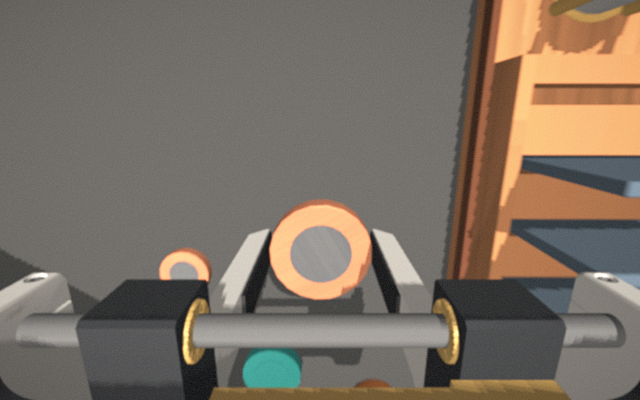

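Emit:
apply_moves(
  moves=[
    [[0.5,0.5,-3],[0,0,0],0.3],
    [[2,2,-6],[0,0,0],0.3],
    [[4.5,4.5,-8],[0,0,0],0.3],
    [[7,7.5,-8.5],[0,0,0],0.3],
    [[9.8,10.5,-8.5],[0,0,0],0.3],
    [[12.5,13.5,-8.5],[0,0,0],0.3],
    [[15,16.5,-8.5],[0,0,0],0.3],
    [[17,19,-8.5],[0,0,0],0.3],
    [[18,20,-8.5],[0,0,0],0.3],
    [[18,20,-8.5],[0,0,0],0.3],
  ],
)

```text
time: 42.97
tool_pos: [0.6318, -0.0509, 0.2016]
ee_rot: [-3.141, -0.001, 1.704]
wrist_force: [-0.3, 0.8, -0.5]
width: 0.0585
```

Emit:
apply_moves(
  moves=[
    [[0,0,0],[0,0,0],0.3],
    [[0,0,1],[0,0,0],0.3],
    [[0,0,2],[0,0,0],0.3],
    [[0,0,3],[0,0,0],0.3],
    [[0,0,4],[0,0,0],0.3],
    [[0,0,4.5],[0,0,0],0.3],
    [[0,0,4.5],[0,0,0],0.3],
    [[0,0,4.5],[0,0,0],0.3],
    [[0,0,4.5],[0,0,0],0.3],
    [[0,0,4.5],[0,0,0],0.3],
  ],
)

```text
time: 43.8
tool_pos: [0.6311, -0.0537, 0.1581]
ee_rot: [3.14, 0.0, 1.7]
wrist_force: [-0.2, 0.2, -0.1]
width: 0.059
```

Run:
```python
from h import *
plan([.6298,-.0505,.112],97.4)
c,im=wshot('w23')
u=cv2.resize(im[110:310,220:420],None,fx=3,fy=3,interpolation=cv2.INTER_CUBIC)
cv2.imwrite('pics/w23z.png',u)
```

```text
t 43.8 now [ 0.6311 -0.0537  0.1581] [1.7991e+02 2.0000e-02 9.7390e+01] w 0.059 F [-0.23  0.24 -0.14]
shift cm [ 0.33 -0.1   4.61] rv [ 0.0016  0.0004 -0.0002]
```

View pics/w23z.png

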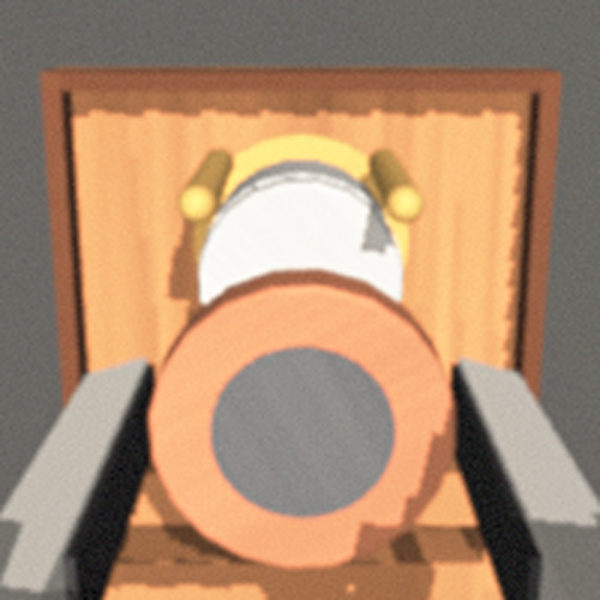

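Run:
```python
from h import *
d=np.load('w23.npz'); C=(d['K'],d['R'],d['t'])
f=lambda q:(np.array(q)+.5)/3-.5+[220,110]
a=np.radians(7.4); ex=np.array([np.cos(a),np.sin(a)]); ey=np.array([-np.sin(a),np.cos(a)]); tcp=np.array([.6311,-.0537])
def rel(q,z): print([((t-tcp)@ex*1000).round(1).item() for t in onz(C,f(q),z)[:,:2]],[((t-tcp)@ey*1000).round(1).item() for t in onz(C,f(q),z)[:,:2]])
rel([[302,285],[302,567],[302,430]],.155)
rel([[302,272]],.141)
rel([[198,202],[404,202]],.086)
rel([[302,172],[302,181],[200,275],[403,275]],.058)
```

```text
[-1.5, -1.6, -1.5] [27.5, -31.4, -1.5]
[-1.5] [26.1]
[-27.8, 24.4] [29.4, 29.3]
[-1.4, -1.4, -30.9, 27.8] [32.4, 29.8, 2.3, 2.3]
```

Emit:
apply_moves(
  moves=[
    [[0.2,0,0.5],[0,0,0],0.3],
    [[0.42,0,1.5],[0,0,0],0.3],
    [[0.42,0,2.5],[0,0,0],0.3],
    [[0.42,0,3.5],[0,0,0],0.3],
    [[0.42,0,4.3],[0,0,0],0.3],
    [[0.42,0,4.8],[0,0,0],0.3],
    [[0.42,0,4.8],[0,0,0],0.3],
    [[0.42,0,4.8],[0,0,0],0.3],
    [[0.42,0,4.8],[0,0,0],0.3],
    [[0.42,0,4.8],[0,0,0],0.3],
  ],
)

```text
time: 44.68
tool_pos: [0.6307, -0.0496, 0.1102]
ee_rot: [3.14, 0.0, 1.7]
wrist_force: [0.9, 0.1, -1.5]
width: 0.059
```

Run:
```python
from h import *
plan([.6305,-.0495,.075],97.4)
c,im=wshot('w24')
u=cv2.resize(im[110:310,220:420],None,fx=3,fy=3,interpolation=cv2.INTER_CUBIC)
cv2.imwrite('pics/w24z.png',u)
```

```text
t 44.68 now [ 0.6307 -0.0496  0.1102] [1.7991e+02 2.0000e-02 9.7390e+01] w 0.059 F [ 0.93  0.11 -1.48]
shift cm [ 0.01 -0.02  3.52] rv [ 0.0016  0.0004 -0.0003]
```

View pics/w24z.png

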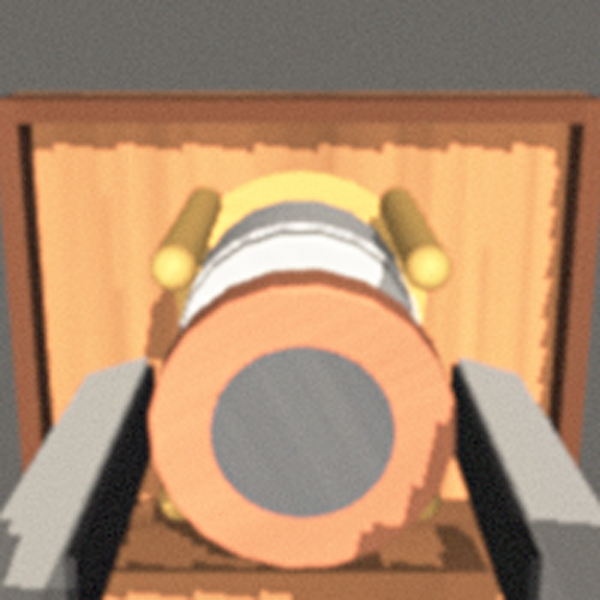

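Post mid-column is 301.5 and the spacer's is 302, so they line up. I continue down.

Emit:
apply_moves(
  moves=[
    [[0,0,0.4],[0,0,0],0.3],
    [[0,0,0.8],[0,0,0],0.3],
    [[0,0,1.2],[0,0,0],0.3],
    [[0,0,1.6],[0,0,0],0.3],
    [[0,0,2],[0,0,0],0.3],
    [[0,0,2.4],[0,0,0],0.3],
    [[0,0,2.7],[0,0,0],0.3],
    [[0,0,2.9],[0,0,0],0.3],
    [[0,0,3.1],[0,0,0],0.3],
    [[0,0,3.2],[0,0,0],0.3],
  ],
)

```text
time: 45.57
tool_pos: [0.6301, -0.0494, 0.077]
ee_rot: [-3.141, -0.0, 1.7]
wrist_force: [0.6, -0.4, -1.4]
width: 0.0593
```

Emit:
apply_moves(
  moves=[
    [[0,0,0.05],[0,0,0],0.3],
    [[0,0,0.1],[0,0,0],0.3],
    [[0,0,0.15],[0,0,0],0.3],
    [[0,0,0.2],[0,0,0],0.3],
    [[0,0,0.25],[0,0,0],0.3],
    [[0,0,0.3],[0,0,0],0.3],
    [[0,0,0.3],[0,0,0],0.3],
    [[0,0,0.3],[0,0,0],0.3],
    [[0,0,0.3],[0,0,0],0.3],
    [[0,0,0.3],[0,0,0],0.3],
  ],
)

```text
time: 46.4
tool_pos: [0.6303, -0.0495, 0.0755]
ee_rot: [3.141, 0.0, 1.7]
wrist_force: [-3.3, -0.1, 5.4]
width: 0.0592
```

Emit:
apply_moves(
  moves=[
    [[0,0,-0.05],[0,0,0],0.67],
    [[0,0,-0.05],[0,0,0],0.7],
    [[0,0,-0.05],[0,0,0],0.75],
    [[0,0,-0.05],[0,0,0],0.75],
    [[0,0,-0.5],[0,0,0],0.75],
    [[0,0,-3],[0,0,0],0.75],
    [[0,0,-7],[0,0,0],0.75],
    [[0,0,-11],[0,0,0],0.75],
    [[0,0,-14],[0,0,0],0.75],
    [[0,0,-14],[0,0,0],0.75],
  ],
)

```text
time: 47.23
tool_pos: [0.6335, -0.0499, 0.2243]
ee_rot: [3.126, 0.005, 1.7]
wrist_force: [0.7, 0.1, 0.7]
width: 0.0707
```

```bash
python3 - <<'E'
from h import *
plan([.4325,-.0135,.16],97.4)
c,im=wshot('w25')
E
python3 parts.py w25
```

```text
t 47.23 now [ 0.6335 -0.0499  0.2243] [179.11   0.26  97.39] w 0.0707 F [0.74 0.1  0.72]
shift cm [  6.23 -19.56   6.1 ] rv [ 0.0155  0.0046 -0.0001]
grey [408.8 259.9] [22.9 78.9] [[0.764, -0.1441], [0.751, -0.1287]]
grey [228.8 267.8] [23.3 99.4] [[0.532, -0.1837], [0.5399, -0.1648]]
grey [149.1 124.6] [50.2 56.5] [[0.4321, -0.013], [0.449, -0.0095]]
orange [518.8 385.8] [ 12.6 102.5] [ 0.9675 -0.3242]
orange [465.   12.7] [100.4 113.2] [0.7644 0.1465]
```

View pics/w25.png

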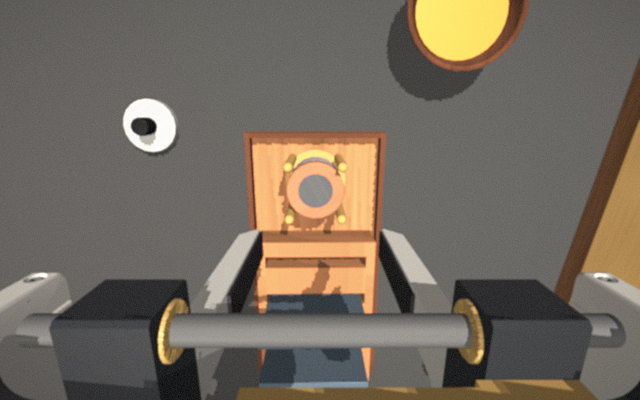

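Emit:
apply_moves(
  moves=[
    [[0.5,-2,0],[0,0,0],0.9],
    [[1.5,-5,0],[0,0,0],1],
    [[2.7,-9,0],[0,0,0],1],
    [[4,-13,0],[0,0,0],1],
    [[5,-16,1],[0,0,0],1],
    [[5.7,-18.5,2.5],[0,0,0],1],
    [[6,-19.4,4],[0,0,0],1],
    [[6,-19.4,5.5],[0,0,0],1],
    [[6,-19.4,6],[0,0,0],1],
    [[6,-19.4,6],[0,0,0],1],
  ],
)

```text
time: 48.12
tool_pos: [0.4284, -0.0146, 0.1517]
ee_rot: [-3.137, -0.002, 1.7]
wrist_force: [-1.0, 0.6, -0.3]
width: 0.094
```

Emit:
apply_moves(
  moves=[
    [[0,0,0],[0,0,0],1],
    [[0,0,0],[0,0,0],1],
    [[0,0,0],[0,0,0],1],
    [[0,0,0],[0,0,0],1],
    [[0,0,0],[0,0,0],1],
    [[0,0,0],[0,0,0],1],
    [[0,0,0],[0,0,0],1],
    [[0,0,0],[0,0,0],1],
    [[0,0,0],[0,0,0],1],
    [[0,0,0],[0,0,0],1],
  ],
)

```text
time: 48.95
tool_pos: [0.43, -0.0149, 0.1543]
ee_rot: [3.142, -0.0, 1.7]
wrist_force: [1.0, 0.0, 0.4]
width: 0.0939
```

```bash
python3 - <<'E'
from h import *
plan([.4335,-.0135,.017],97.4)
c,im=wshot('w26')
E
python3 parts.py w26
```

```text
t 48.95 now [ 0.43   -0.0149  0.1543] [ 1.800e+02 -1.000e-02  9.739e+01] w 0.0939 F [0.96 0.03 0.39]
shift cm [ 0.09  0.36 13.73] rv [ 0.     -0.0001 -0.0001]
grey [434. 261.] [21.8 89.2] [[0.5576, -0.074], [0.5422, -0.0591]]
grey [203.5 267.7] [ 25.2 101.6] [[0.3154, -0.1133], [0.3268, -0.0941]]
grey [323.7 190.5] [59.  60.1] [[0.4315, -0.0128], [0.4301, -0.0047]]
orange [453.3 374.4] [34.1 50.9] [ 0.6114 -0.213 ]
```

View pics/w26.png

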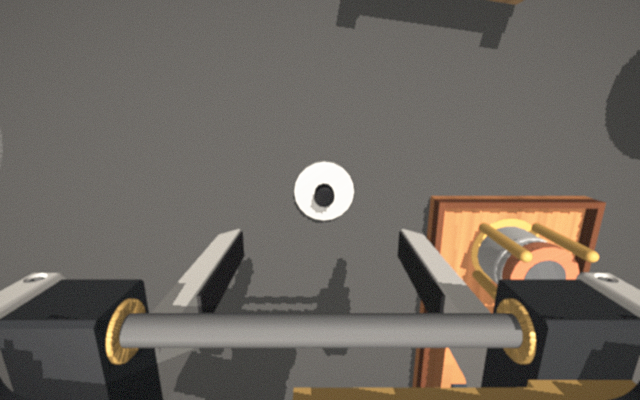

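Emit:
apply_moves(
  moves=[
    [[0.1,0.15,1],[0,0,0],1],
    [[0.18,0.27,3],[0,0,0],1],
    [[0.18,0.27,6],[0,0,0],1],
    [[0.18,0.27,9],[0,0,0],1],
    [[0.18,0.27,11],[0,0,0],1],
    [[0.18,0.27,12.4],[0,0,0],1],
    [[0.18,0.27,13.2],[0,0,0],1],
    [[0.18,0.27,13.6],[0,0,0],1],
    [[0.18,0.27,13.7],[0,0,0],1],
    [[0.18,0.27,13.7],[0,0,0],1],
  ],
)

```text
time: 49.83
tool_pos: [0.433, -0.0128, 0.0177]
ee_rot: [3.141, 0.0, 1.7]
wrist_force: [-0.2, -0.3, -0.4]
width: 0.0941
```

Run:
```python
from h import *
plan([.4325,-.0128,.017],97.4)
C,im=wshot('w27')
hsv=cv2.cvtColor(im,cv2.COLOR_BGR2HSV)
m=((hsv[:,:,1]<60)&(hsv[:,:,2]>165)).astype('uint8')*255; m[:,:255]=0;m[:,390:]=0;m[315:]=0
cs,_=cv2.findContours(m,cv2.RETR_EXTERNAL,cv2.CHAIN_APPROX_NONE);c=max(cs,key=cv2.contourArea);M=cv2.fitEllipse(cv2.convexHull(c));print(M,cv2.boundingRect(c))
print(onz(C,[M[0]],.012))
```

```text
t 49.83 now [ 0.433  -0.0128  0.0177] [1.7995e+02 1.0000e-02 9.7390e+01] w 0.0941 F [-0.21 -0.28 -0.42]
shift cm [ 0.01 -0.05  0.07] rv [ 0.0009  0.0002 -0.0001]
((320.622802734375, 246.8480682373047), (97.14797973632812, 101.4651870727539), 85.61160278320312) (270, 198, 102, 98)
[[ 0.43142895 -0.01181974  0.012     ]]
```

View pics/w27.png

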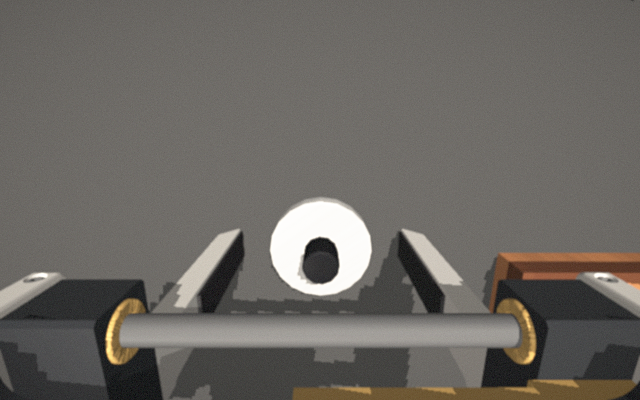

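Emit:
apply_moves(
  moves=[
    [[0.05,0,0],[0,0,0],0.7],
    [[0.05,0,0],[0,0,0],0.5],
    [[0.05,0,0],[0,0,0],0.3],
    [[0.05,0,0],[0,0,0],0.3],
    [[0.05,0,0],[0,0,0],0.3],
    [[0.05,0,0],[0,0,0],0.3],
    [[0.05,0,-1],[0,0,0],0.3],
    [[0.05,0,-3],[0,0,0],0.3],
    [[0.05,0,-6],[0,0,0],0.3],
    [[0.05,0,-10],[0,0,0],0.3],
  ],
)

```text
time: 50.72
tool_pos: [0.4299, -0.0119, 0.116]
ee_rot: [-3.135, -0.002, 1.7]
wrist_force: [1.3, 0.6, -0.7]
width: 0.0588
```

Run:
```python
from h import *
plan([.6303,-.0505,.20],97.4)
```

```text
t 50.72 now [ 0.4299 -0.0119  0.116 ] [-1.7962e+02 -1.2000e-01  9.7390e+01] w 0.0588 F [ 1.28  0.59 -0.74]
shift cm [-6.39 19.32 -8.54] rv [-0.0066 -0.0021 -0.0002]
```

Emit:
apply_moves(
  moves=[
    [[-0.2,0.5,-3],[0,0,0],0.3],
    [[-0.8,2,-6],[0,0,0],0.3],
    [[-1.8,5,-8],[0,0,0],0.3],
    [[-3,9,-8.5],[0,0,0],0.3],
    [[-4.2,13,-8.5],[0,0,0],0.3],
    [[-5.3,16,-8.5],[0,0,0],0.3],
    [[-6,18.5,-8.5],[0,0,0],0.3],
    [[-6.4,19.2,-8.5],[0,0,0],0.3],
    [[-6.4,19.2,-8.5],[0,0,0],0.3],
    [[-6.4,19.2,-8.5],[0,0,0],0.3],
  ],
)

```text
time: 51.55
tool_pos: [0.6303, -0.0509, 0.202]
ee_rot: [-3.14, -0.001, 1.7]
wrist_force: [-0.6, 0.3, -1.3]
width: 0.0588
```

Emit:
apply_moves(
  moves=[
    [[0,0,0],[0,0,0],0.3],
    [[0,0,1],[0,0,0],0.3],
    [[0,0,2],[0,0,0],0.3],
    [[0,0,3],[0,0,0],0.3],
    [[0,0,4],[0,0,0],0.3],
    [[0,0,4],[0,0,0],0.3],
    [[0,0,4],[0,0,0],0.3],
    [[0,0,4],[0,0,0],0.3],
    [[0,0,4],[0,0,0],0.3],
    [[0,0,4],[0,0,0],0.3],
  ],
)

```text
time: 52.38
tool_pos: [0.6315, -0.0511, 0.1631]
ee_rot: [3.14, 0.0, 1.7]
wrist_force: [-0.2, -0.3, -0.5]
width: 0.0589
```

Run:
```python
from h import *
plan([.6305,-.0495,.089],97.4)
c,im=wshot('w28')
u=cv2.resize(im[110:310,220:420],None,fx=3,fy=3,interpolation=cv2.INTER_CUBIC)
cv2.imwrite('pics/w28z.png',u)
```

```text
t 52.38 now [ 0.6315 -0.0511  0.1631] [1.7991e+02 2.0000e-02 9.7390e+01] w 0.0589 F [-0.23 -0.32 -0.5 ]
shift cm [ 0.17 -0.09  7.41] rv [ 0.0015  0.0003 -0.0001]
```

View pics/w28z.png

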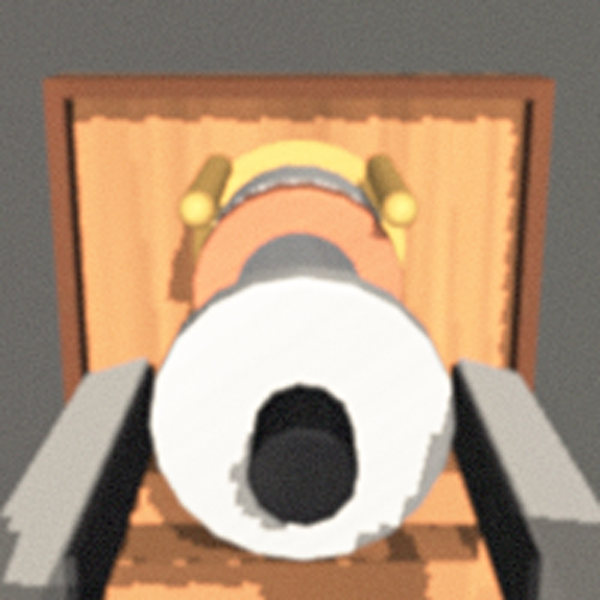

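Run:
```python
from h import *
d=np.load('w28.npz'); C=(d['K'],d['R'],d['t'])
f=lambda q:(np.array(q)+.5)/3-.5+[220,110]
a=np.radians(7.4); ey=np.array([-np.sin(a),np.cos(a)]); tcp=np.array([.6315,-.0511])
def rel(q,z): print([((t-tcp)@ey*1000).round(1).item() for t in onz(C,f(q),z)[:,:2]])
rel([[302,283],[302,558]],.158)
rel([[196,210],[400,210]],.086)
rel([[299,192],[299,186]],.072)
```

```text
[27.3, -30.6]
[26.2, 26.2]
[28.3, 30.0]
```

Emit:
apply_moves(
  moves=[
    [[0.08,-0.06,0.5],[0,0,0],0.3],
    [[0.08,-0.06,1.5],[0,0,0],0.3],
    [[0.08,-0.06,2.7],[0,0,0],0.3],
    [[0.08,-0.06,3.9],[0,0,0],0.3],
    [[0.08,-0.06,4.9],[0,0,0],0.3],
    [[0.08,-0.06,5.5],[0,0,0],0.3],
    [[0.08,-0.06,6],[0,0,0],0.3],
    [[0.08,-0.06,6.4],[0,0,0],0.3],
    [[0.08,-0.06,6.7],[0,0,0],0.3],
    [[0.08,-0.06,6.9],[0,0,0],0.3],
  ],
)

```text
time: 53.27
tool_pos: [0.6305, -0.0503, 0.0932]
ee_rot: [3.141, 0.0, 1.7]
wrist_force: [0.2, 0.2, -0.4]
width: 0.0592
```

Emit:
apply_moves(
  moves=[
    [[0,0,0.05],[0,0,0],0.3],
    [[0,0,0.1],[0,0,0],0.3],
    [[0,0,0.15],[0,0,0],0.3],
    [[0,0,0.2],[0,0,0],0.3],
    [[0,0,0.25],[0,0,0],0.3],
    [[0,0,0.3],[0,0,0],0.3],
    [[0,0,0.35],[0,0,0],0.3],
    [[0,0,0.4],[0,0,0],0.3],
    [[0,0,0.4],[0,0,0],0.3],
    [[0,0,0.4],[0,0,0],0.3],
  ],
)

```text
time: 54.1
tool_pos: [0.6304, -0.0503, 0.0895]
ee_rot: [3.141, -0.0, 1.7]
wrist_force: [-0.6, 0.4, 0.2]
width: 0.059
```

Emit:
apply_moves(
  moves=[
    [[0,0,0.05],[0,0,0],0.3],
    [[0,0,0.1],[0,0,0],0.3],
    [[0,0,0.1],[0,0,0],0.3],
    [[0,0,0.1],[0,0,0],0.3],
    [[0,0,0.1],[0,0,0],0.3],
    [[0,0,0.1],[0,0,0],0.3],
    [[0,0,0.1],[0,0,0],0.3],
    [[0,0,0.1],[0,0,0],0.3],
    [[0,0,0.1],[0,0,0],0.3],
    [[0,0,0.1],[0,0,0],0.3],
  ],
)

```text
time: 54.93
tool_pos: [0.6304, -0.0503, 0.0895]
ee_rot: [3.141, 0.0, 1.7]
wrist_force: [-1.9, 0.5, 5.0]
width: 0.0587
```

Seated (Fz 5 N). I release and rise.

Emit:
apply_moves(
  moves=[
    [[0,0,-0.05],[0,0,0],0.67],
    [[0,0,-0.05],[0,0,0],0.7],
    [[0,0,-0.05],[0,0,0],0.75],
    [[0,0,-0.05],[0,0,0],0.75],
    [[0,0,-0.5],[0,0,0],0.75],
    [[0,0,-3],[0,0,0],0.75],
    [[0,0,-6],[0,0,0],0.75],
    [[0,0,-10],[0,0,0],0.75],
    [[0,0,-13],[0,0,0],0.75],
    [[0,0,-15],[0,0,0],0.75],
  ],
)

```text
time: 55.77
tool_pos: [0.6314, -0.0505, 0.2432]
ee_rot: [3.136, 0.002, 1.7]
wrist_force: [0.8, -0.3, -0.3]
width: 0.0706
```

Emit:
apply_moves(
  moves=[
    [[0,-2,0],[0,0,0],0.75],
    [[0,-5,0],[0,0,0],0.75],
    [[0,-9,0],[0,0,0],0.75],
    [[0,-13,0],[0,0,0],0.75],
    [[0,-17,0],[0,0,0],0.75],
    [[0,-20,0],[0,0,0],0.75],
    [[0,-22,0],[0,0,0],0.75],
    [[0,-22,0],[0,0,0],0.75],
    [[0,-22,0],[0,0,0],0.75],
    [[0,-22,0],[0,0,0],0.75],
  ],
)

```text
time: 56.6
tool_pos: [0.413, -0.0786, 0.2386]
ee_rot: [3.14, 0.0, 1.7]
wrist_force: [-0.0, -0.0, -0.3]
width: 0.0705
```

Run:
```python
from h import *
plan([.6305,-.0495,.089],97.4)
c,im=wshot('w29')
s=optics.snapshot('scene')[:,:,::-1]; cv2.imwrite('pics/s2.png',cv2.resize(s[180:300,240:420],None,fx=4,fy=4,interpolation=cv2.INTER_CUBIC))
cv2.imwrite('pics/top2.png',optics.snapshot('top')[:,:,::-1])
```

```text
t 56.6 now [ 0.413  -0.0786  0.2386] [1.7993e+02 1.0000e-02 9.7390e+01] w 0.0705 F [-0.04 -0.   -0.27]
shift cm [ 0.09 21.93 14.99] rv [ 0.0013  0.0002 -0.0001]
```

View pics/w29.png

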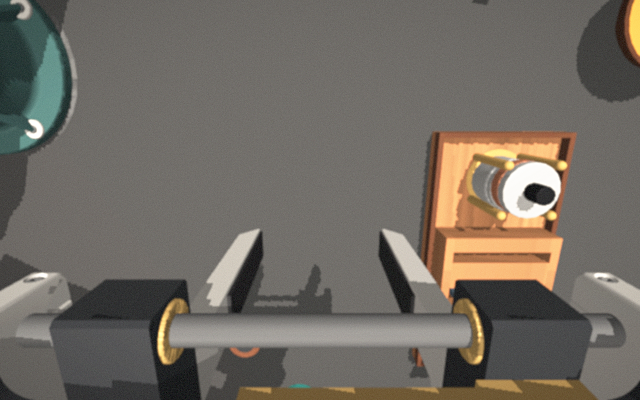

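View pics/s2.png

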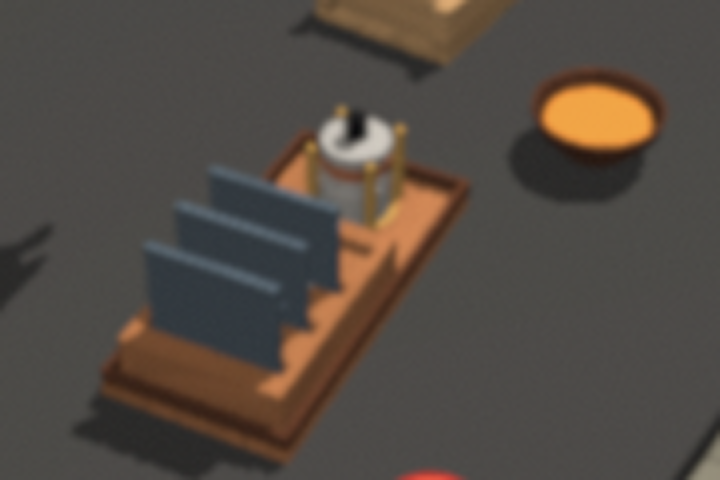

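View pics/top2.png

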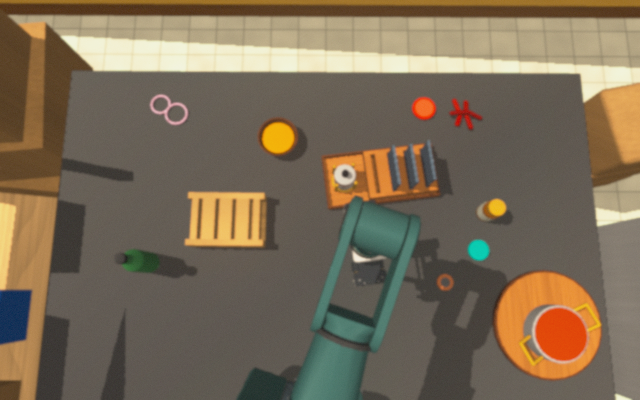

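The scene view shows three slates standing level in their slots and the tin, spacer and lid stacked flat between the posts. The top view shows the rack empty and the bowl, jar and bottle undisturbed.

```bash
python3 -c "
from bench import robot,job
print(job.close_job()); print(robot.get_obs()['time'])"
```

```text
the job is handed in; nothing more can be done
None
the job is handed in; nothing more can be done
```

I packed the crate and handed the job in at about 57 s on the robot's clock. The hand-in reported no verdict, as expected.

- **Slates:** Three slates were in the rack and one slot was empty. I drew each straight up and lowered it slowly into its own slot, the three farthest from the cradle. I let go only once the wrist force showed it resting on the slot floor. In the last scene picture all three stand upright and level, and the rack is empty.
- **Tiffin:** I stacked the tin, the larger copper spacer and the lid in the cradle in that order. The spacer had been knocked about 6 cm aside during the run, so I measured it again before picking it up. In the last pictures the stack lies flat between the four posts, with each part centred on the one below to within about 1–2 mm.
- **Rest of the scene:** The bowl, jar and oil bottle stayed where they were, and the arm was clear of everything at hand-in.
- **Disagreements:** The top camera read 2–4 mm off from the wrist camera. The wrist camera's own calibration was about 1 mm off sideways when compared with the fingertips. I aligned each placement from close wrist pictures instead, and used contact force to tell when each part was down. No check failed.

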